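# Load control boards from the card rack into the spring vices

## Robot

A 6-joint arm with a two-finger parallel gripper is mounted at the origin on the work surface. World frame = base frame: x ahead of the robot, y to its left, z up, the work surface at z = 0. Lengths are in m, angles in rad, forces in N, time in s.
With the tool pointing down it reaches from about 0.325 to 0.9 m from the base axis. Payload 6.1 kg.
Tool frame: the origin (TCP) lies on the centre line of the jaws, within the pads' length; the fingertips stand 11 mm ahead of it and the grasp point (between the pads) lies 8 mm behind it; z points along the fingers, y is the direction in which the jaws open and shut (so a half turn about z gives the same grasp; the last joint's range is limited). The gripper opens to 87 mm and grips with 3 to 60 N. Pads are 19 mm wide; open, the fingers measure 117 mm over their backs; the gripper's body (75 mm by 190 mm) begins 51 mm behind the grasp point.
Start: joints at [-1.239, 0.22, 1.526, -0, 1.395, -0.126], TCP at [0.276, -0.561, 0.234] pointing down, gripper open.
Joint ranges: [-2.98, 2.98], [-0.91, 2.08], [0.09, 2.57], [-1.24, 4.39], [0.2, 2.65], [-2.68, 2.68]. Speed limits (rad/s): [2.57, 2.57, 3.01, 3.14, 3.14, 3.14].

## Interface

Orientations are given as a unit quaternion [x, y, z, w].
In Python, from rig import env, eyes gives the robot as it stands.
- The arm moves only by the tool jog_arm, never from a script. Its argument "rows" is one flat list of numbers, 7 for each row, row after row: the turn, a rotation vector about the tool's x, y, z in degrees, then the shift along the tool's x, y, z in cm, then the finger opening in cm, from 0 to 8.7. A call has 1 to 20 rows; each row is the pose to reach, as a shift and turn from the pose measured when the call began, along the tool's axes at that moment; what a row does not reach only later rows make up. A row lasts 1/10 s, in which the tool goes at most 50 mm and 8.59 degrees, less where a joint would pass 70% of its speed; a pose out of reach is approached as far as the arm can. A call with a gripper value outside its range is refused whole. The fingers move at their own pace and stop on an object; "squeeze" is the grip in N (left out, the last holds). Time passes only in rows, so rows that repeat a pose let the fingers close. It gives the time, the measured TCP pose, the force and the opening at its end, in the units of the state.
- env.state(): the state, without advancing time (a new reading comes with each control period).
- eyes.camera(name): name is "scene" or "top" or "wrist"; returns a dict with "color" (400x640x3 uint8, blue, green, red), "fx", "fy", "cx", "cy" (pixels), "pose" (4x4, takes a point from camera to world coordinates); the wrist camera has in their place "mount" (4x4, takes a point from camera to tool coordinates, whose origin is the TCP and whose axes are the flange's). Camera axes: x right, y down, z forward; pixel columns grow to the right and rows downward; lengths in m; the calibration is good to about 2 mm. The wrist camera is an equidistant fisheye: a pixel r from the principal point sees the ray r / f radians off the axis. A picture is of the moment at which its call begins: read the wrist's pose just before it. There is no depth.
- env.job_done(): hands the job in, once; it reports no verdict.
Trained networks look in the newest picture that a camera, given by its name, has taken for a name from the list of things; names that differ only in an ending like _2 or _b are one class to them, and where a whole thing is asked for, a point or a joint stands for the part that bears it (a point fixed in the world has none). Each returns a list of dicts, best first, with "p" (0 to 1); they miss things now and then, are a little off and sometimes report something else, mostly with a low value. They report only what shows in the picture. A call takes as long as a camera call. They do not tell look-alikes from the thing itself.
- eyes.recognise(camera, target): "at" ([column, row] in pixels, amid what is visible of it).
The state is a dict: "time": time; "joint_pos": joint angles; "qvel": joint speeds; "tau": joint torques, N m; "eef_pos": TCP position; "orientation": TCP orientation; "wrist_force": force on the tool from outside, world axes, zero at the start; "torque": the same for the moment, N m; "gripper_width": finger opening in m.
Only numpy, scipy, OpenCV 4.12 (cv2) and the standard library are available. Lean on these libraries where they do the work, as an engineer would, in place of code of your own. Each camera call takes 0.05 s, during which the arm holds its last target.

## Task

Lift the yellow keeper bar off the card rack and lay it in the long grey tray while you work. Slide each circuit board up out of its slot in the rack and load it, components up, into a free spring vice of the fixture: push one end into a sprung jaw, lower the other end behind the opposite jaw and let go, so that it centres itself, flat on the ledges of both jaws. When every board is seated, and not before, throw the fixture's red lever fully over to the far side; finally lay the keeper bar back on the rack's two posts, between their cheeks, and leave the blue bolt bin where it is.

Things in the scene. Friction and masses are not known exactly. Their poses are not given: they have to be found in the camera images.
- rack: fixed black card rack, 235 (x) x 90 (y) x 111 mm; origin: centre of its underside. Three slots along x, 42 mm apart, leaning 45 degrees: a board in one rises to the rack's +x, its ends 12 and 94 mm above the table. A slot (9 mm gap) holds its lowest 58 mm by the long edges; the rest stands free. Slide it 65 mm or more along the slope to free it. Two posts 101 mm high at x = -100, +104 mm.
- keeper: loose yellow bar, 226 (x) x 20 (y) x 12 mm, 0.2 kg, with a black grip block 50 (x) x 16 (y) mm on its middle, 12 to 54 mm above its underside. Origin: centre of its underside. Starts on the rack's posts over the boards' upper ends, underside 101 mm above the table, along the rack's x; lift it 15 mm straight up to clear the posts' 10 mm side cheeks.
- keeper_rest (a point): on the rack: where the keeper's origin lies when the keeper rests on the posts; axes as the rack's. The cheeks on the posts leave 3 mm on either side of the bar; either way round will do
- tray: loose open grey tray, outside 270 (x) x 92 (y) x 22 mm, 5 mm walls and floor, 0.5 kg; origin: centre of its underside. It may stand on either side of the work and may get knocked.
- tray_in (a point): centre of the tray's inner floor (5 mm above the table); axes as the tray's
- board1: green circuit board, 110 (x) x 60 (y) x 6 mm (z), 0.1 kg, components (look only, to 7 mm tall, clear of the long edges) on its +z face. Origin: centre of its underside. In the rack its x rises at 45 degrees towards the rack's +x, components facing up and to the rack's -x. Goes in any vice, either way round. Two or three boards are present, others None.
- board2: green circuit board, 110 (x) x 60 (y) x 6 mm (z), 0.1 kg, components (look only, to 7 mm tall, clear of the long edges) on its +z face. Origin: centre of its underside. In the rack its x rises at 45 degrees towards the rack's +x, components facing up and to the rack's -x. Goes in any vice, either way round. Two or three boards are present, others None.
- board3: green circuit board, 110 (x) x 60 (y) x 6 mm (z), 0.1 kg, components (look only, to 7 mm tall, clear of the long edges) on its +z face. Origin: centre of its underside. In the rack its x rises at 45 degrees towards the rack's +x, components facing up and to the rack's -x. Goes in any vice, either way round. Two or three boards are present, others None.
- fixture: fixed aluminium plate 205 (x) x 375 (y) x 12 mm with three spring vices and the red lever; origin on the table, 22 mm to +y of the plate's middle. Vices at y = +110, +10, -90 mm in its frame, each with blue jaws at its -x and +x ends; lever at y = -180 mm. A board goes in tilted about 18 degrees, one end on a ledge under the lip, pushed in about 18 mm (7 N); then its other end is lowered past the other lip.
- seat1 (a point): middle of spring vice 1: place of a seated board's origin, 55 mm above the table, on the ledges' tops; axes as the fixture's. Jaws at rest: back walls at x = -50 and +50 mm from here; ledges reach 24 mm inwards of the walls; lips reach 5 mm inwards, their undersides 14 and tops 21 mm above here. Jaws are 44 mm wide (y); 43 mm free space below the board between them.
- seat2 (a point): middle of spring vice 2: place of a seated board's origin, 55 mm above the table, on the ledges' tops; axes as the fixture's. Jaws at rest: back walls at x = -50 and +50 mm from here; ledges reach 24 mm inwards of the walls; lips reach 5 mm inwards, their undersides 14 and tops 21 mm above here. Jaws are 44 mm wide (y); 43 mm free space below the board between them.
- seat3 (a point): middle of spring vice 3: place of a seated board's origin, 55 mm above the table, on the ledges' tops; axes as the fixture's. Jaws at rest: back walls at x = -50 and +50 mm from here; ledges reach 24 mm inwards of the walls; lips reach 5 mm inwards, their undersides 14 and tops 21 mm above here. Jaws are 44 mm wide (y); 43 mm free space below the board between them.
- jaw1_near (a joint): jaw of vice 1 at its -x end, m: 0 at rest, grows outwards to 0.024, spring 400 N/m; 0.005 when a board is seated
- jaw1_far (a joint): jaw of vice 1 at its +x end, m: 0 at rest, grows outwards to 0.024, spring 400 N/m; 0.005 when a board is seated
- jaw2_near (a joint): jaw of vice 2 at its -x end, m: 0 at rest, grows outwards to 0.024, spring 400 N/m; 0.005 when a board is seated
- jaw2_far (a joint): jaw of vice 2 at its +x end, m: 0 at rest, grows outwards to 0.024, spring 400 N/m; 0.005 when a board is seated
- jaw3_near (a joint): jaw of vice 3 at its -x end, m: 0 at rest, grows outwards to 0.024, spring 400 N/m; 0.005 when a board is seated
- jaw3_far (a joint): jaw of vice 3 at its +x end, m: 0 at rest, grows outwards to 0.024, spring 400 N/m; 0.005 when a board is seated
- lock (a joint): red toggle lever on the fixture, rad: 0 to 0.15 at the start (leaning to the fixture's -x), 1.0 fully over towards its +x; it stays where it is left
- lock_tip (a point): the outer end of the red lever
- bolt_bin: bystander: blue stacking bin with bolts, 160 x 100 x 70 mm, origin: centre of its underside
Not all that is in view belongs to the job. What is shaped like the board3 but pink or purple is not meant.

How it is judged:
By the outcome, as a careful person would: the job done as asked, in the order asked, and still so for the second after the job is handed in, with the robot touching nothing.
Of board1, board2, board3 only 2 to 3 are there at a start; the rules pass over those that are not, and their reading is None.
At some moment in a run one of tray may be knocked a few centimetres aside while the robot is not near it.
It also fails if it takes over 200 s, if anything falls off the work surface, if the arm or the gripper's body presses on something with over 40 N, if the wrist force passes 120 N, or if a joint passes its speed limit or range.

## Working session

There is one attempt and no reset: what is moved stays moved. The work goes in short steps, Python scripts to look and compute and a tool call to move; the robot and the scene stay as the last step left them, time stands still between calls to the robot, and variables do not carry over. Pictures are saved under pics/ and viewed, and the job is handed in when it is done.

Besides the shell and the picture viewer there is one more tool, called after "Call:" by a JSON object that holds its "api" and its "payload", one argument or row to a line. jog_arm: Moves the arm, as the interface text tells. Its arguments: {"type":"object","properties":{"rows":{"type":"array"},"squeeze":{"type":"number"}},"required":["rows"]}

```bash
ls; mkdir -p pics; python3 - <<'E'
from rig import env, eyes
import cv2
s=env.state();print(s)
for n in("scene","top","wrist"):
    c=eyes.camera(n);cv2.imwrite(f"pics/{n}0.png",c["color"])
    print(n,{k:(v if k!="color" else v.shape) for k,v in c.items()})
E
```

```text
pics
{'time': 0.0, 'joint_pos': array([-1.23906199e+00,  2.21251866e-01,  1.52762584e+00, -1.35475686e-05,
        1.39468821e+00, -1.26119986e-01]), 'qvel': array([-0.00108931,  0.00082099, -0.00128419,  0.0013899 ,  0.0001747 ,
       -0.00048436]), 'tau': array([ 2.68547665e-03, -4.94610894e+01, -3.87373674e+01,  7.00714812e-02,
        5.70825173e-02, -1.39708727e-04]), 'eef_pos': array([ 0.27604773, -0.5600586 ,  0.23241349]), 'orientation': array([ 9.73909673e-01,  2.26933859e-01, -1.07887059e-04, -9.80739827e-04]), 'wrist_force': array([-0.71643895, -0.67761658, -0.01542765]), 'torque': array([ 0.03660827, -0.00811004, -0.01714173]), 'gripper_width': 0.08702499274640642}
scene {'color': (400, 640, 3), 'fx': 509.21885111137817, 'fy': 509.21885111137817, 'cx': 327.9049070856224, 'cy': 205.78103065460246, 'pose': array([[-0.71756125,  0.48393077, -0.50091603,  1.31561749],
       [ 0.69642296,  0.50888889, -0.50599127,  0.83876648],
       [ 0.01004586, -0.71192915, -0.70217944,  1.13638302],
       [ 0.        ,  0.        ,  0.        ,  1.        ]])}
top {'color': (400, 640, 3), 'fx': 457.4916940269799, 'fy': 457.4916940269799, 'cx': 324.60382769961313, 'cy': 195.87631496771593, 'pose': array([[ 0.02719951, -0.9982832 ,  0.05187339,  0.50404989],
       [-0.9994966 , -0.02631143,  0.01772702,  0.0739269 ],
       [-0.01633173, -0.05232944, -0.99849632,  1.35399145],
       [ 0.        ,  0.        ,  0.        ,  1.        ]])}
wrist {'color': (400, 640, 3), 'fx': 309.70691628693146, 'fy': 309.70691628693146, 'cx': 318.01030934445623, 'cy': 205.32856569804957, 'mount': array([[-8.06092962e-04, -9.64266869e-01, -2.64931607e-01,
         7.23136853e-02],
       [ 9.99999666e-01, -8.12151733e-04, -8.66702361e-05,
        -1.97904256e-04],
       [-1.31591426e-04, -2.64931588e-01,  9.64267202e-01,
        -1.50338993e-01],
       [ 0.00000000e+00,  0.00000000e+00,  0.00000000e+00,
         1.00000000e+00]])}
```

View pics/scene0.png

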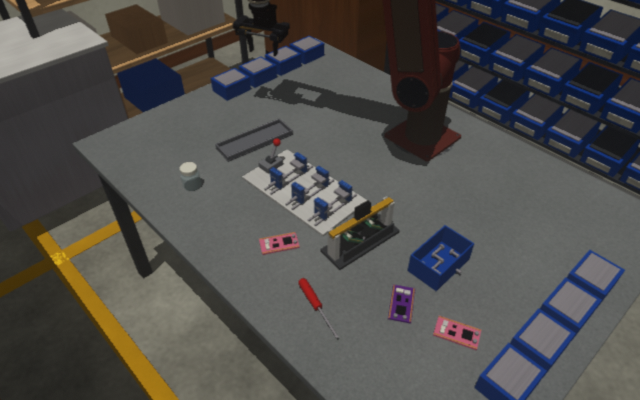

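View pics/top0.png

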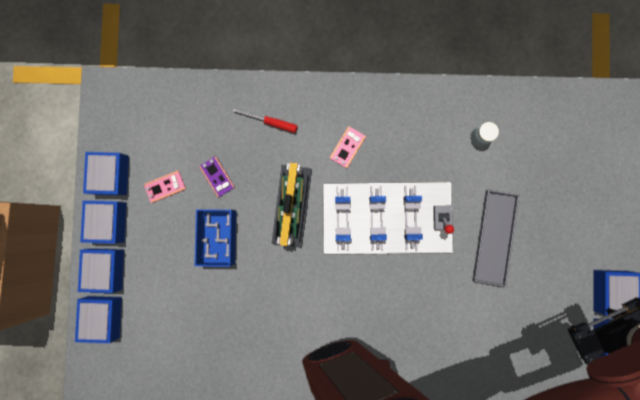

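View pics/wrist0.png

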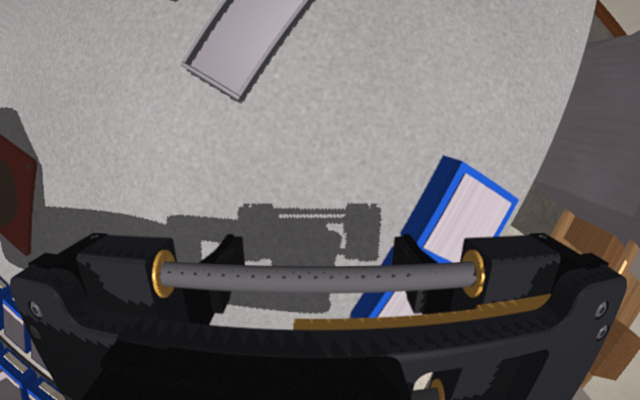

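```bash
cat > h.py <<'E'
import numpy as np, cv2
from scipy.spatial.transform import Rotation as R
from rig import env, eyes
def cam(n,save=None):
    s=env.state(); c=eyes.camera(n)
    if n=="wrist":
        T=np.eye(4);T[:3,:3]=R.from_quat(s["orientation"]).as_matrix();T[:3,3]=s["eef_pos"]
        c["pose"]=T@c["mount"]
    c["n"]=n
    if save: cv2.imwrite("pics/%s.png"%save,c["color"])
    return c
def ray(c,p):
    u=(np.array(p,float)-[c["cx"],c["cy"]])/[c["fx"],c["fy"]]
    if c["n"]=="wrist":
        t=np.hypot(*u); d=np.r_[u/t*np.sin(t) if t>0 else u,np.cos(t)]
    else: d=np.r_[u,1]
    return c["pose"][:3,3], c["pose"][:3,:3]@d
def atz(c,p,z):
    o,d=ray(c,p); return o+d*(z-o[2])/d[2]
def proj(c,X):
    P=c["pose"];q=(np.atleast_2d(X)-P[:3,3])@P[:3,:3]
    if c["n"]=="wrist":
        r=np.hypot(q[:,0],q[:,1]);t=np.arctan2(r,q[:,2]);u=q[:,:2]/np.maximum(r,1e-9)[:,None]*t[:,None]
    else: u=q[:,:2]/q[:,2:]
    return u*[c["fx"],c["fy"]]+[c["cx"],c["cy"]]
def crop(c,x0,y0,x1,y1,k,name):
    cv2.imwrite("pics/%s.png"%name,cv2.resize(c["color"][y0:y1,x0:x1],None,fx=k,fy=k,interpolation=cv2.INTER_CUBIC))
def lines(c,pts,col=(0,0,255),closed=True):
    cv2.polylines(c["color"],[np.round(proj(c,pts)*8).astype(np.int32)],closed,col,1,cv2.LINE_AA,3)
def tri(cs,ps):
    A=np.zeros((3,3));b=np.zeros(3)
    for c,p in zip(cs,ps):
        o,d=ray(c,p);d=d/np.linalg.norm(d);M=np.eye(3)-np.outer(d,d);A+=M;b+=M@o
    return np.linalg.solve(A,b)
E
python3 - <<'E'
from h import *
t=cam("top");s=cam("scene")
crop(t,230,140,530,300,2.6,"t1");crop(s,210,110,410,270,4,"s1")
for n,c in(("top",t),("scene",s)):
    for k in("rack","keeper","tray","board1","fixture","seat1","jaw1_near","lock","lock_tip","bolt_bin"):
        print(n,k,[(np.round(d["at"]).tolist(),round(d["p"],2)) for d in eyes.recognise(n,k)][:8])
E
```

```text
top rack [([298.0, 207.0], 0.87), ([286.0, 205.0], 0.65), ([412.0, 199.0], 0.22)]
top keeper [([287.0, 206.0], 0.66)]
top tray [([498.0, 234.0], 0.92)]
top board1 [([293.0, 218.0], 0.66), ([298.0, 190.0], 0.63), ([220.0, 178.0], 0.59), ([348.0, 144.0], 0.58)]
top fixture [([388.0, 218.0], 0.72)]
top seat1 [([387.0, 219.0], 0.84)]
top jaw1_near [([379.0, 198.0], 0.55), ([343.0, 232.0], 0.53)]
top lock []
top lock_tip [([450.0, 226.0], 0.54), ([412.0, 234.0], 0.23)]
top bolt_bin [([212.0, 236.0], 0.8), ([298.0, 191.0], 0.51), ([343.0, 231.0], 0.49)]
scene rack [([360.0, 244.0], 0.66), ([440.0, 256.0], 0.39)]
scene keeper [([362.0, 214.0], 0.7)]
scene tray [([253.0, 140.0], 0.98)]
scene board1 [([276.0, 242.0], 0.87), ([457.0, 334.0], 0.67), ([398.0, 301.0], 0.63), ([374.0, 223.0], 0.52), ([354.0, 234.0], 0.46)]
scene fixture [([301.0, 190.0], 0.86), ([375.0, 220.0], 0.69)]
scene seat1 [([306.0, 187.0], 0.76)]
scene jaw1_near [([302.0, 186.0], 0.68), ([360.0, 212.0], 0.66), ([342.0, 190.0], 0.5), ([352.0, 234.0], 0.46)]
scene lock [([362.0, 243.0], 0.71), ([277.0, 144.0], 0.42)]
scene lock_tip [([343.0, 187.0], 0.58)]
scene bolt_bin [([441.0, 256.0], 0.67)]
```

View pics/t1.png

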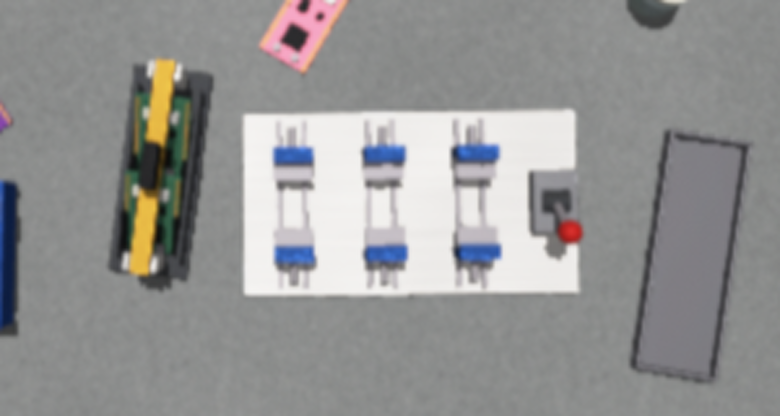

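View pics/s1.png

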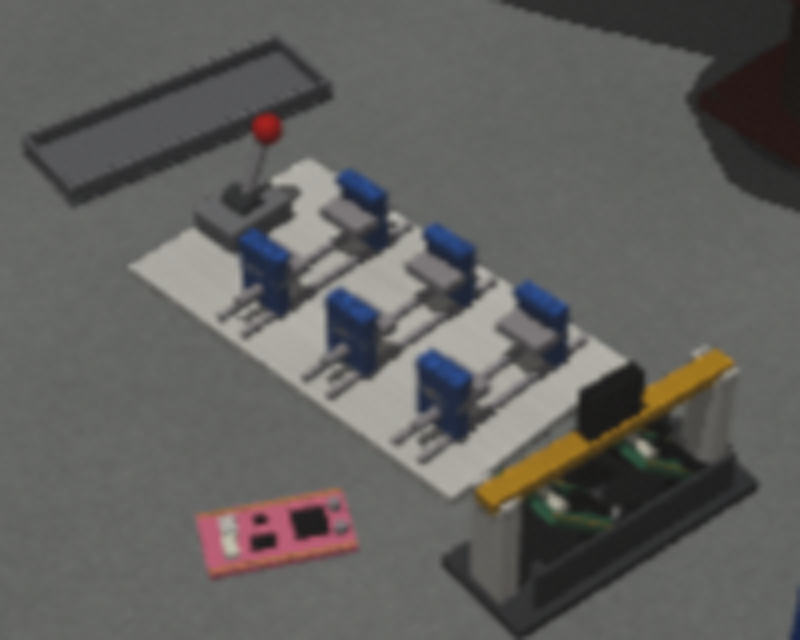

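```bash
python3 - <<'E'
from h import *
t=cam("top")
P=lambda x,y:(230+x/2.6-.3,140+y/2.6-.3)
for nm,p,z in [("plTL",(243,114),.012),("plTR",(574,110),.012),("plBR",(579,292),.012),("plBL",(244,295),.012),
 ("trTL",(669,133),.022),("trTR",(748,145),.022),("trBR",(713,380),.022),("trBL",(633,367),.022),
 ("keepTop",(161,60),.113),("keepBot",(141,274),.113),("grip",(150,166),.155),("ball",(570,231),.1)]:
    print(nm,atz(t,P(*p),z).round(4))
E
```

```text
plTL [0.61  0.103 0.012]
plTR [ 0.6241 -0.2698  0.012 ]
plBR [ 0.4203 -0.2779  0.012 ]
plBL [0.4063 0.0963 0.012 ]
trTL [ 0.6002 -0.373   0.022 ]
trTR [ 0.5891 -0.4606  0.022 ]
trBR [ 0.3285 -0.4236  0.022 ]
trBL [ 0.3401 -0.3357  0.022 ]
keepTop [0.6566 0.1884 0.113 ]
keepBot [0.4324 0.2023 0.113 ]
grip [0.5436 0.1924 0.155 ]
ball [ 0.4891 -0.2447  0.1   ]
```

```bash
cat >> h.py <<'E'
def pose():
    s=env.state(); return np.array(s["eef_pos"]),R.from_quat(s["orientation"])
def tool(yaw,pitch=0):
    # tool x along world yaw (deg), z down; pitch>0: tool z leans towards +tool x heading
    a=np.radians(yaw);X=np.array([np.cos(a),np.sin(a),0]);Y=np.array([np.sin(a),-np.cos(a),0]);Z=np.array([0,0,-1.])
    B=R.from_matrix(np.c_[X,Y,Z]); return B*R.from_rotvec([0,np.radians(pitch),0])
def delta(p,r,frm=None):
    p0,r0=frm or pose()
    d=r0.inv().apply(np.array(p)-p0)*100; v=(r0.inv()*r).as_rotvec(degrees=True)
    return np.r_[v,d]
def go(p,r,frm=None):
    v=delta(p,r,frm); print("turn",v[:3].round(1).tolist(),"shift cm",v[3:].round(2).tolist()); return v
E
python3 - <<'E'
from h import *
go([0.44,0.19,0.36],tool(-3.6))
print(tool(0,20).apply([0,0,1]))
E
```

```text
turn [-0.0, 0.0, 29.8] shift cm [47.87, -60.1, -12.65]
[ 0.34202014  0.         -0.93969262]
```

Call:
{"api": "jog_arm", "payload": {
  "rows": [0, 0, 30, 47.9, -60.1, -12.6, 8.7, 0, 0, 30, 47.9, -60.1, -12.6, 8.7, 0, 0, 30, 47.9, -60.1, -12.6, 8.7, 0, 0, 30, 47.9, -60.1, -12.6, 8.7, 0, 0, 30, 47.9, -60.1, -12.6, 8.7, 0, 0, 30, 47.9, -60.1, -12.6, 8.7, 0, 0, 30, 47.9, -60.1, -12.6, 8.7, 0, 0, 30, 47.9, -60.1, -12.6, 8.7, 0, 0, 30, 47.9, -60.1, -12.6, 8.7, 0, 0, 30, 47.9, -60.1, -12.6, 8.7, 0, 0, 30, 47.9, -60.1, -12.6, 8.7, 0, 0, 30, 47.9, -60.1, -12.6, 8.7, 0, 0, 30, 47.9, -60.1, -12.6, 8.7, 0, 0, 30, 47.9, -60.1, -12.6, 8.7, 0, 0, 30, 47.9, -60.1, -12.6, 8.7, 0, 0, 30, 47.9, -60.1, -12.6, 8.7, 0, 0, 30, 47.9, -60.1, -12.6, 8.7, 0, 0, 30, 47.9, -60.1, -12.6, 8.7, 0, 0, 30, 47.9, -60.1, -12.6, 8.7, 0, 0, 30, 47.9, -60.1, -12.6, 8.7]
}}

```text
time: 3.3
eef_pos: [0.4402, 0.189, 0.3594]
orientation: [0.999, -0.034, -0.0, 0.0]
wrist_force: [-0.6, -1.0, 0.3]
gripper_width: 0.0872
```

```bash
python3 - <<'E'
from h import *
c=cam("wrist","w1"); cv2.imwrite("pics/w1.png",cv2.resize(c["color"],(800,500)))
E
```

```text
(no output)
```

View pics/w1.png

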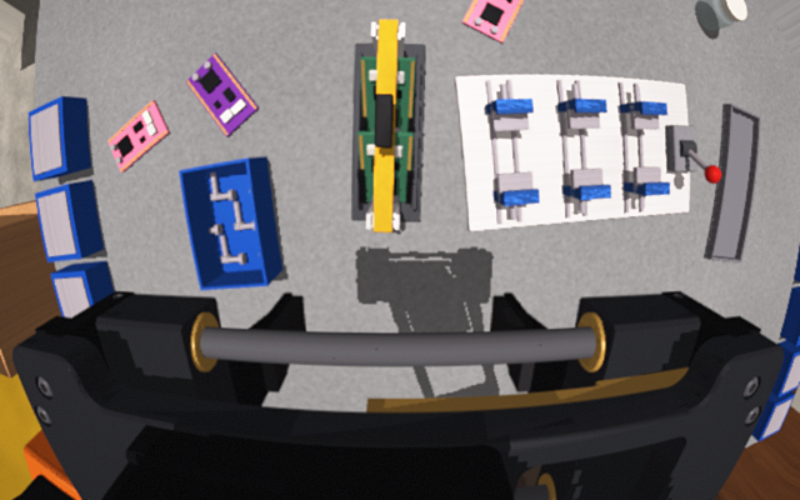

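```bash
python3 - <<'E'
from h import *
c=cam("wrist"); crop(c,260,0,360,200,4,"w1c")
E
```

```text
(no output)
```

View pics/w1c.png

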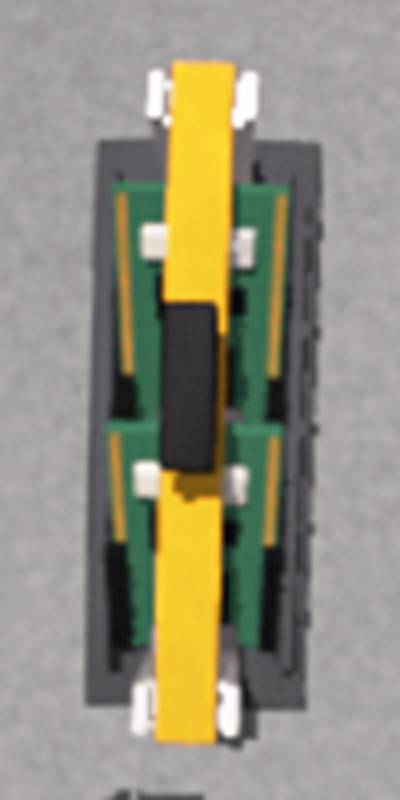

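```bash
cat > models.py <<'E'
from h import *
def rack(c,x,y,yaw,boards=()):
    r=R.from_euler("z",yaw,degrees=True);T=lambda L:r.apply(np.array(L,float))+[x,y,0]
    lines(c,T([[-.1175,-.045,0],[.1175,-.045,0],[.1175,.045,0],[-.1175,.045,0]]))
    lines(c,T([[-.111,-.010,.113],[.115,-.010,.113],[.115,.010,.113],[-.111,.010,.113]]),(255,0,255))
    for b in boards:
        u=.11*np.sqrt(.5)
        lines(c,T([[b,-.03,.016],[b+u,-.03,.016+u],[b+u,.03,.016+u],[b,.03,.016]]),(255,255,0))
E
python3 - <<'E'
from models import *
c=cam("wrist")
P=lambda x,y:(260+x/4-.4,y/4-.4)
for nm,p,z in [("bTL",(98,143),0),("bTR",(322,145),0),("bBR",(303,708),0),("bBL",(86,703),0),("kT",(204,62),.113),("kB",(187,742),.113),
 ("b1l",(113,188),.098),("b1r",(292,186),.098),("b2l",(108,426),.098),("b2r",(283,422),.098)]:
    print(nm,atz(c,P(*p),z).round(4))
E
```

```text
bTL [0.664  0.2296 0.    ]
bTR [0.6562 0.1384 0.    ]
bBR [0.4203 0.1617 0.    ]
bBL [0.4289 0.2522 0.    ]
kT [0.6559 0.184  0.113 ]
kB [0.432  0.2052 0.113 ]
b1l [0.6183 0.2169 0.098 ]
b1r [0.6144 0.1582 0.098 ]
b2l [0.5372 0.224  0.098 ]
b2r [0.5342 0.1667 0.098 ]
```

```bash
python3 - <<'E'
from models import *
c=cam("wrist");rack(c,.5424,.1952,-5.4,[-.042-.0389-.0042,.042-.0389-.0042]); crop(c,240,0,380,200,3,"w1d")
t=cam("top");rack(t,.5424,.1952,-5.4,[-.042-.0389-.0042,.042-.0389-.0042]); crop(t,240,140,340,280,4,"t1d")
E
cd pics; python3 -c "
import cv2,numpy as np
a=cv2.imread('w1d.png');b=cv2.imread('t1d.png');a=a[:560,:400];b=b[:560,:400]
cv2.imwrite('ov1.png',np.hstack([a,b]))"
```

```text
(no output)
```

View pics/ov1.png

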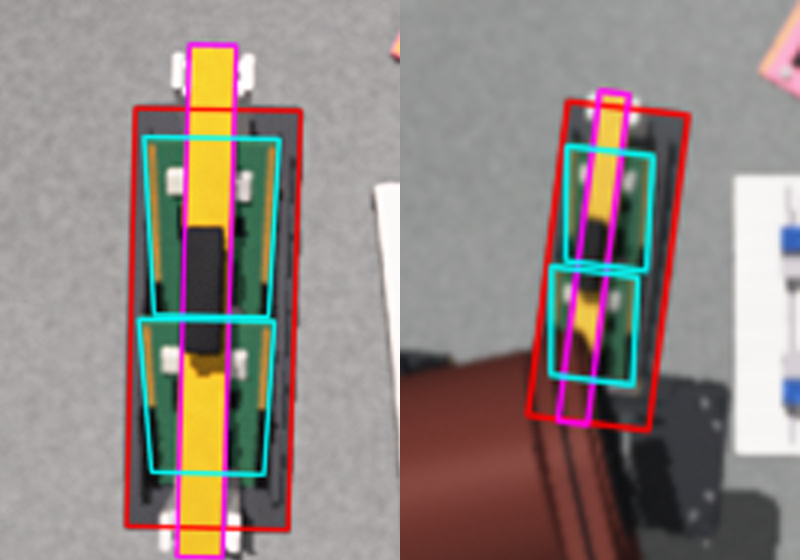

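```bash
python3 - <<'E'
from h import *
go([.5444,.1950,.20],tool(-5.4))
go([.5444,.1950,.131],tool(-5.4))
E
```

```text
turn [-0.0, -0.0, 1.6] shift cm [10.34, -1.23, 15.96]
turn [-0.0, -0.0, 1.6] shift cm [10.34, -1.23, 22.86]
```

Call:
{"api": "jog_arm", "payload": {
  "rows": [0, 0, 1.6, 10.3, -1.2, 12, 5, 0, 0, 1.6, 10.3, -1.2, 16, 5, 0, 0, 1.6, 10.3, -1.2, 16, 5, 0, 0, 1.6, 10.3, -1.2, 16, 5, 0, 0, 1.6, 10.3, -1.2, 16, 5, 0, 0, 1.6, 10.3, -1.2, 19, 5, 0, 0, 1.6, 10.3, -1.2, 21, 5, 0, 0, 1.6, 10.3, -1.2, 22.8, 5, 0, 0, 1.6, 10.3, -1.2, 22.8, 5, 0, 0, 1.6, 10.3, -1.2, 22.8, 5]
}}

```text
time: 4.55
eef_pos: [0.5444, 0.1948, 0.1335]
orientation: [0.999, -0.047, 0.001, -0.0]
wrist_force: [0.1, -0.1, 0.5]
gripper_width: 0.0502
```

```bash
python3 - <<'E'
from h import *
c=cam("wrist","w2"); crop(c,200,40,440,260,3,"w2"); print(pose()[0])
E
```

```text
[0.54496576 0.19495034 0.13411125]
```

View pics/w2.png

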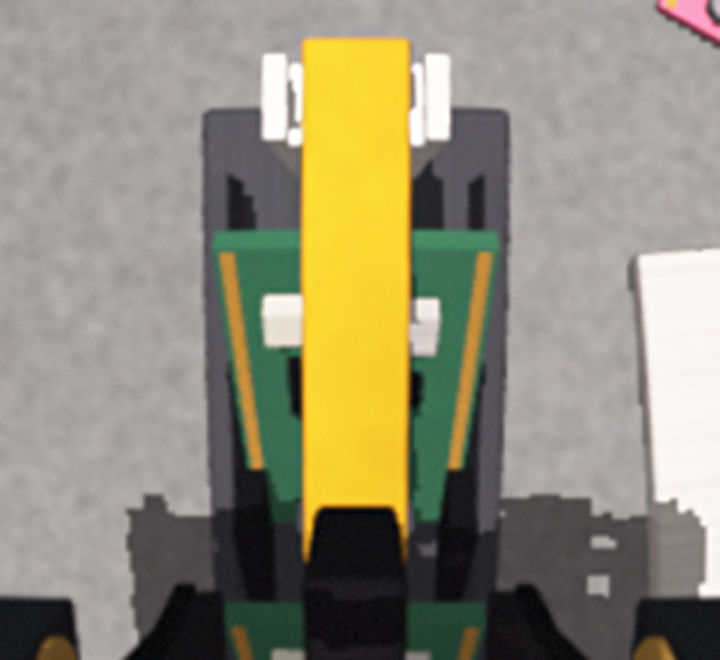

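Call:
{"api": "jog_arm", "payload": {
  "rows": [0, 0, 0, 0, 0, 0, 1.0, 0, 0, 0, 0, 0, 0, 1.0, 0, 0, 0, 0, 0, 0, 1.0, 0, 0, 0, 0, 0, 0, 1.0, 0, 0, 0, 0, 0, 0, 1.0, 0, 0, 0, 0, 0, 0, 1.0, 0, 0, 0, 0, 0, -1, 1.0, 0, 0, 0, 0, 0, -2, 1.0, 0, 0, 0, 0, 0, -3, 1.0, 0, 0, 0, 0, 0, -6, 1.0, 0, 0, 0, 0, 0, -10, 1.0, 0, 0, 0, 0, 0, -10, 1.0, 0, 0, 0, 0, 0, -10, 1.0],
  "squeeze": 25
}}

```text
time: 5.9
eef_pos: [0.5456, 0.1951, 0.2362]
orientation: [0.999, -0.047, 0.003, -0.001]
wrist_force: [-0.5, -0.4, -1.4]
gripper_width: 0.016
```

```bash
python3 - <<'E'
from h import *
c=cam("wrist","w3"); 
t=cam("top"); crop(t,440,160,560,310,4,"t3")
E
```

```text
(no output)
```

View pics/w3.png

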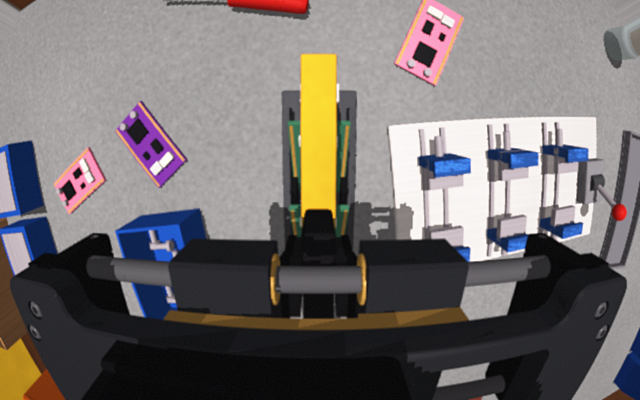

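View pics/t3.png

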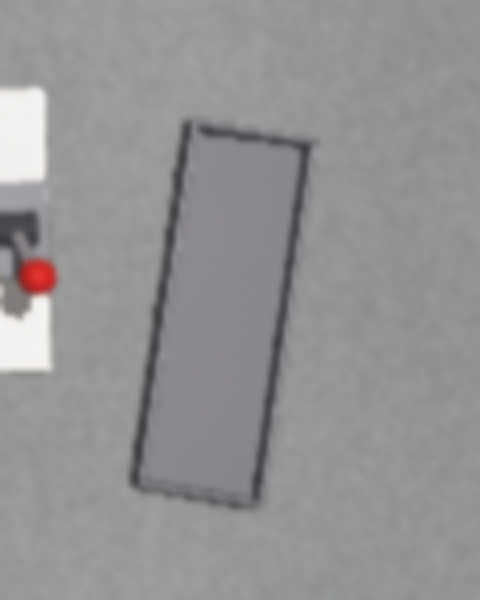

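```bash
python3 - <<'E'
from h import *
go([.4645,-.398,.236],tool(-8.2));go([.4645,-.398,.042],tool(-8.2))
E
```

```text
turn [-0.0, -0.1, 2.8] shift cm [-2.29, 59.76, -0.32]
turn [-0.0, -0.1, 2.8] shift cm [-2.32, 59.77, 19.08]
```

Call:
{"api": "jog_arm", "payload": {
  "rows": [0, 0, 2.8, -2.3, 59.8, -0.3, 1, 0, 0, 2.8, -2.3, 59.8, -0.3, 1, 0, 0, 2.8, -2.3, 59.8, -0.3, 1, 0, 0, 2.8, -2.3, 59.8, -0.3, 1, 0, 0, 2.8, -2.3, 59.8, -0.3, 1, 0, 0, 2.8, -2.3, 59.8, -0.3, 1, 0, 0, 2.8, -2.3, 59.8, -0.3, 1, 0, 0, 2.8, -2.3, 59.8, -0.3, 1, 0, 0, 2.8, -2.3, 59.8, -0.3, 1, 0, 0, 2.8, -2.3, 59.8, -0.3, 1, 0, 0, 2.8, -2.3, 59.8, -0.3, 1, 0, 0, 2.8, -2.3, 59.8, -0.3, 1, 0, 0, 2.8, -2.3, 59.8, -0.3, 1, 0, 0, 2.8, -2.3, 59.8, -0.3, 1, 0, 0, 2.8, -2.3, 59.8, 6, 1, 0, 0, 2.8, -2.3, 59.8, 12, 1, 0, 0, 2.8, -2.3, 59.8, 12, 1, 0, 0, 2.8, -2.3, 59.8, 12, 1]
}}

```text
time: 7.8
eef_pos: [0.4621, -0.3933, 0.1068]
orientation: [0.997, -0.071, -0.003, -0.004]
wrist_force: [-0.2, 0.0, -3.4]
gripper_width: 0.0159
```

```bash
python3 - <<'E'
from h import *
c=cam("wrist","w4"); print(pose()[0])
t=cam("top","t4"); s=cam("scene"); crop(s,180,80,340,200,5,"s4")
E
```

```text
[ 0.46367341 -0.39527066  0.11027634]
```

View pics/w4.png

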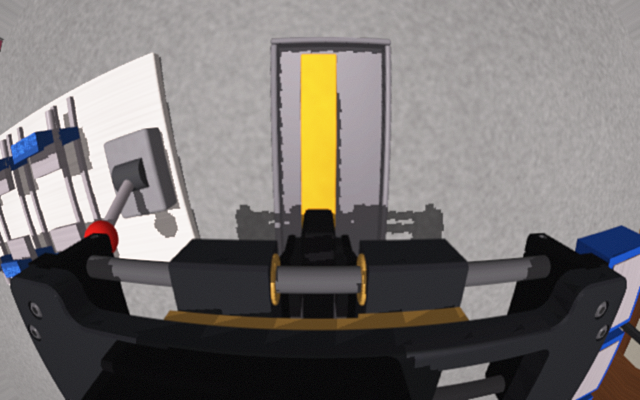

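View pics/s4.png

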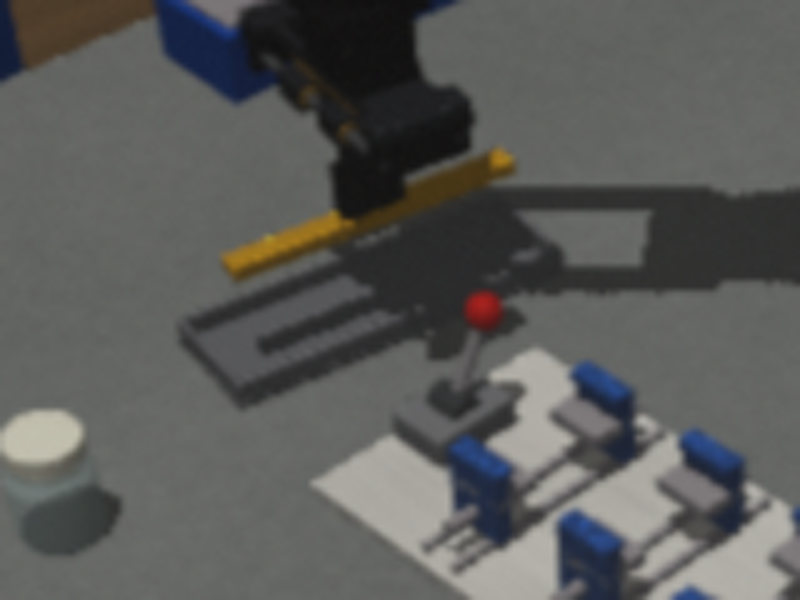

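Call:
{"api": "jog_arm", "payload": {
  "rows": [0, 0, 0, 0, 0, 3, 1, 0, 0, 0, 0, 0, 5, 1, 0, 0, 0, 0, 0, 6, 1, 0, 0, 0, 0, 0, 6.6, 1, 0, 0, 0, 0, 0, 6.9, 1, 0, 0, 0, 0, 0, 7, 1, 0, 0, 0, 0, 0, 7, 1]
}}

```text
time: 8.65
eef_pos: [0.4665, -0.3989, 0.0455]
orientation: [0.997, -0.071, 0.002, 0.001]
wrist_force: [0.2, -0.7, -1.3]
gripper_width: 0.0158
```

Call:
{"api": "jog_arm", "payload": {
  "rows": [0, 0, 0, 0, 0, 0.4, 1, 0, 0, 0, 0, 0, 0.6, 1, 0, 0, 0, 0, 0, 0.6, 1, 0, 0, 0, 0, 0, 0.6, 3, 0, 0, 0, 0, 0, 0.6, 3, 0, 0, 0, 0, 0, 0.6, 3, 0, 0, 0, 0, 0, 0.6, 3]
}}

```text
time: 9.35
eef_pos: [0.4667, -0.3991, 0.0399]
orientation: [0.997, -0.071, 0.002, 0.001]
wrist_force: [-0.3, -0.3, -0.2]
gripper_width: 0.0291
```

```bash
python3 - <<'E'
from h import *
p,r=pose();print(p,env.state()["wrist_force"]);go(p+[0,0,.2],r)
p2=np.array([.50,-.10,.38]);go(p2,tool(2.2),(p+[0,0,.0],r))
E
```

```text
[ 0.46668577 -0.39908509  0.0398758 ] [-0.28115078 -0.3307189  -0.18171353]
turn [0.0, 0.0, 0.0] shift cm [0.1, 0.04, -20.0]
turn [0.1, -0.3, -10.4] shift cm [-0.78, -30.01, -34.08]
```

Call:
{"api": "jog_arm", "payload": {
  "rows": [0, 0, 0, 0, 0, -3, 3, 0, 0, 0, 0, 0, -8, 3, 0, 0, 0, 0, 0, -14, 5, 0, 0, 0, 0, 0, -20, 8.7, 0, 0, -10, -7, -32, -32, 8.7, 0, 0, -10, -7, -32, -32, 8.7, 0, 0, -10, -7, -32, -32, 8.7, 0, 0, -10, -7, -32, -32, 8.7, 0, 0, -10, -7, -32, -32, 8.7, 0, 0, -10, -7, -32, -32, 8.7, 0, 0, -10, -7, -32, -32, 8.7, 0, 0, -10, -7, -32, -32, 8.7, 0, 0, -10, -7, -32, -32, 8.7, 0, 0, -10, -7, -32, -32, 8.7, 0, 0, -10, -7, -32, -32, 8.7, 0, 0, -10, -7, -32, -32, 8.7]
}}

```text
time: 10.95
eef_pos: [0.4411, -0.0726, 0.3577]
orientation: [1.0, 0.015, 0.001, 0.001]
wrist_force: [0.4, -0.2, 0.2]
gripper_width: 0.0873
```

```bash
python3 - <<'E'
from h import *
c=cam("wrist"); print(pose()[0]); crop(c,150,30,490,250,2.3,"w5")
t=cam("top"); crop(t,300,150,560,310,3,"t5")
E
```

```text
[ 0.44117608 -0.0725091   0.35790342]
```

View pics/w5.png

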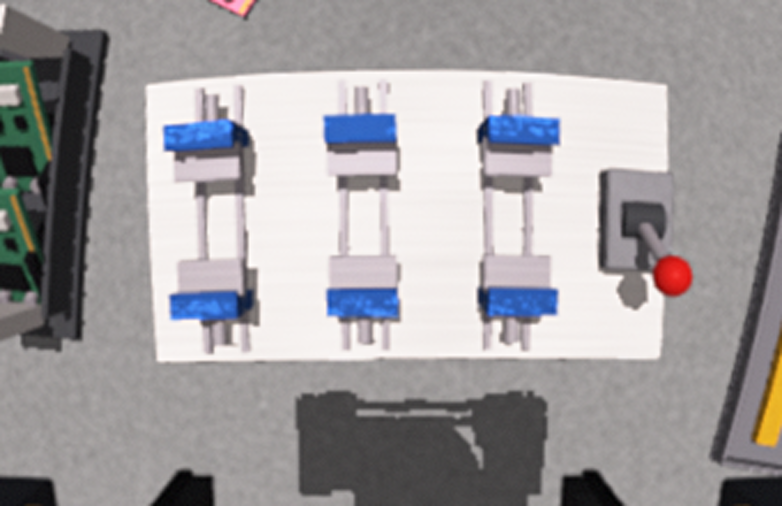

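View pics/t5.png

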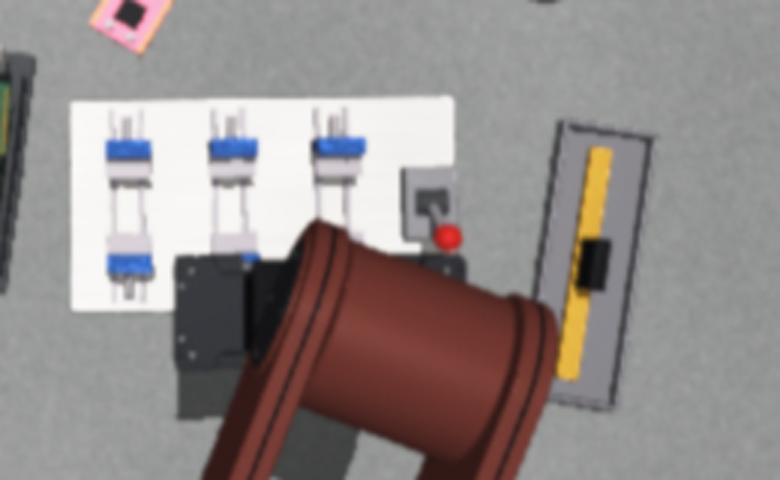

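```bash
cat >> models.py <<'E'
def fixture(c,x,y,yaw):
    r=R.from_euler("z",yaw,degrees=True);T=lambda L:r.apply(np.array(L,float))+[x,y,0]
    lines(c,T([[-.1025,-.2095,.012],[.1025,-.2095,.012],[.1025,.1655,.012],[-.1025,.1655,.012]]))
    for v in (.11,.01,-.09):
        for s in (-1,1):
            lines(c,T([[s*.045,v-.022,.076],[s*.045,v+.022,.076]]),(0,255,255),False)
            lines(c,T([[s*.026,v-.022,.055],[s*.026,v+.022,.055]]),(0,0,255),False)
E
python3 - <<'E'
from models import *
c=cam("wrist")
P=lambda x,y:(150+x/2.3-.3,30+y/2.3-.3)
q=[atz(c,P(*p),.012) for p in [(146,85),(667,85),(660,357),(157,361)]]
q=np.array(q);print(q.round(4),q.mean(0))
r=R.from_euler("z",2.2,degrees=True)
o=q.mean(0)+r.apply([0,.022,0]);print(o)
fixture(c,o[0],o[1],2.2);crop(c,150,30,490,250,2.3,"w5b")
t=cam("top");fixture(t,o[0],o[1],2.2);crop(t,300,150,500,270,4,"t5b")
E
```

```text
[[ 0.6084  0.1037  0.012 ]
 [ 0.6229 -0.27    0.012 ]
 [ 0.4205 -0.2777  0.012 ]
 [ 0.4061  0.0956  0.012 ]] [ 0.51446918 -0.08711239  0.012     ]
[ 0.51362465 -0.06512861  0.012     ]
```

View pics/w5b.png

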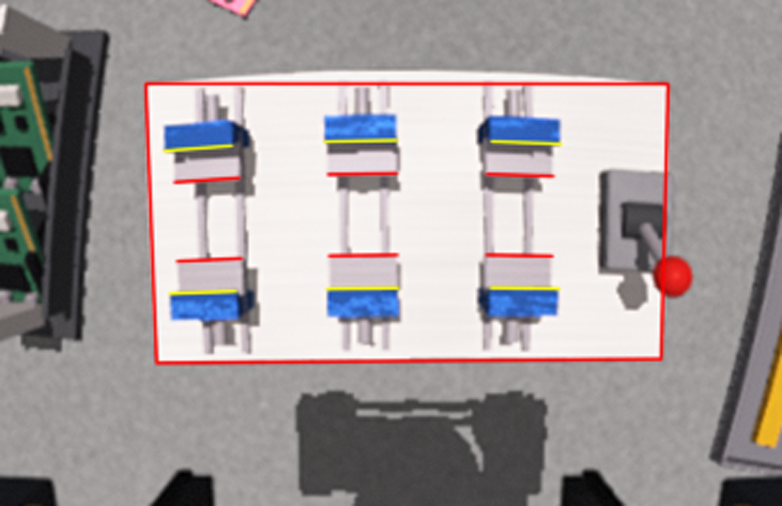

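View pics/t5b.png

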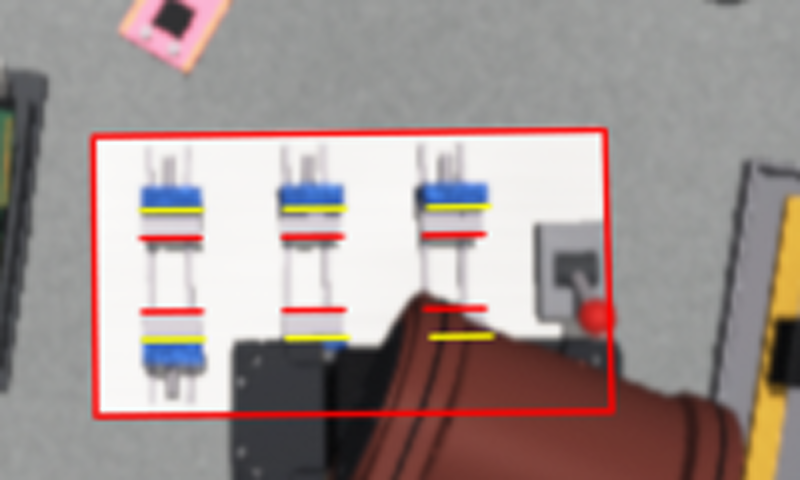

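```bash
cat >> models.py <<'E'
RX,RY,RYAW=.5424,.1952,-5.4
FX,FY,FYAW=.5136,-.0651,2.2
def rackpt(p): return R.from_euler("z",RYAW,degrees=True).apply(p)+[RX,RY,0]
def fixpt(p): return R.from_euler("z",FYAW,degrees=True).apply(p)+[FX,FY,0]
def bgrasp(xc,xb=.038,t=.003,z0=.0509):
    k=np.sqrt(.5); return rackpt([xc+xb*k-t*k,0,z0+xb*k+t*k])
E
python3 - <<'E'
from models import *
g=bgrasp(-.042);print(g); r=tool(RYAW,20); z=r.apply([0,0,1]);print(z)
go(g-.09*z,r)
E
```

```text
[0.5252253  0.19682349 0.07989138]
[ 0.34050225 -0.03218694 -0.93969262]
turn [-1.1, 19.8, 7.1] shift cm [6.1, -27.05, 19.35]
```

Call:
{"api": "jog_arm", "payload": {
  "rows": [0, 10, 7, 4, -27, 4, 8.7, 0, 10, 7, 4, -27, 4, 8.7, 0, 10, 7, 4, -27, 4, 8.7, 0, 10, 7, 4, -27, 4, 8.7, 0, 10, 7, 4, -27, 4, 8.7, 0, 10, 7, 4, -27, 4, 8.7, 0, 10, 7, 4, -27, 4, 8.7, -1.1, 19.8, 7.1, 6.1, -27, 10, 8.7, -1.1, 19.8, 7.1, 6.1, -27, 14, 8.7, -1.1, 19.8, 7.1, 6.1, -27, 19.3, 8.7, -1.1, 19.8, 7.1, 6.1, -27, 19.3, 8.7, -1.1, 19.8, 7.1, 6.1, -27, 19.3, 8.7, -1.1, 19.8, 7.1, 6.1, -27, 19.3, 8.7, -1.1, 19.8, 7.1, 6.1, -27, 19.3, 8.7]
}}

```text
time: 12.55
eef_pos: [0.4972, 0.1996, 0.1689]
orientation: [0.983, -0.047, 0.177, 0.007]
wrist_force: [-0.2, -0.8, 0.8]
gripper_width: 0.0873
```

```bash
cat >> models.py <<'E'
def board_ov(c,xc):
    k=np.sqrt(.5)
    L=[]
    for xb,yb,t in [(.055,-.03,.006),(.055,.03,.006),(-.055,.03,.006),(-.055,-.03,.006)]:
        L.append(rackpt([xc+xb*k-t*k,yb,.0509+xb*k+t*k]))
    lines(c,np.array(L),(255,255,0))
E
python3 - <<'E'
from models import *
c=cam("wrist","w6"); board_ov(c,-.042);board_ov(c,.042);crop(c,180,0,460,260,2.8,"w6b")
go(bgrasp(-.042),tool(RYAW,20))
E
```

```text
turn [-0.1, -0.3, -0.0] shift cm [-0.4, 0.03, 9.3]
```

View pics/w6b.png

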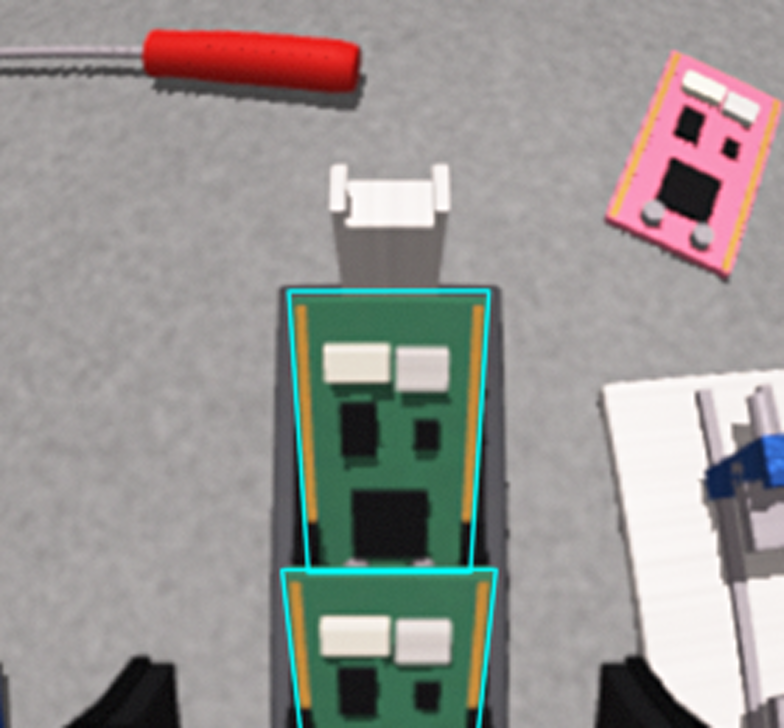

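View pics/w6.png

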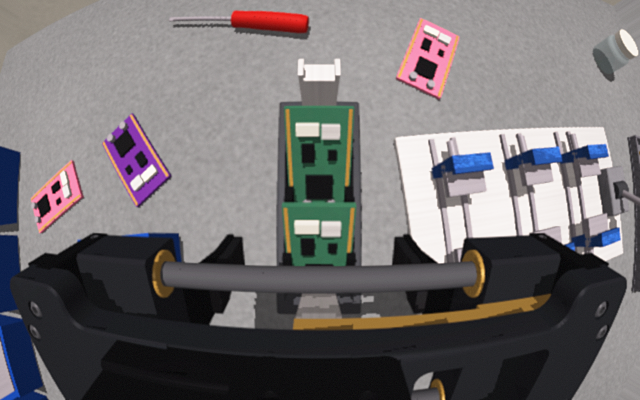

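Call:
{"api": "jog_arm", "payload": {
  "rows": [0, 0, 0, -0.4, 0, 3, 8.7, 0, 0, 0, -0.4, 0, 6, 8.7, 0, 0, 0, -0.4, 0, 8, 8.7, 0, 0, 0, -0.4, 0, 9, 8.7, 0, 0, 0, -0.4, 0, 9.3, 8.7, 0, 0, 0, -0.4, 0, 9.3, 8.7, 0, 0, 0, -0.4, 0, 9.3, 8.7]
}}

```text
time: 13.3
eef_pos: [0.5262, 0.1975, 0.0814]
orientation: [0.983, -0.047, 0.177, 0.007]
wrist_force: [0.4, -0.3, 0.5]
gripper_width: 0.0869
```

```bash
python3 - <<'E'
from models import *
go(bgrasp(-.042),tool(RYAW,20)); print(env.state()["wrist_force"])
c=cam("wrist","w7")
E
```

```text
turn [-0.2, -0.4, -0.1] shift cm [-0.13, 0.08, 0.11]
[ 0.42429676 -0.3489505   0.52323451]
```

View pics/w7.png

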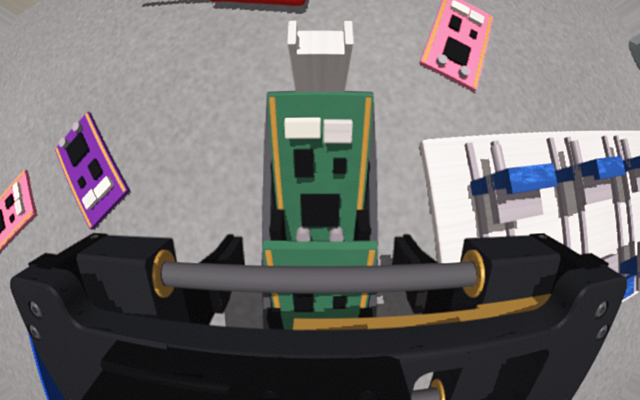

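Call:
{"api": "jog_arm", "payload": {
  "rows": [0, 0, 0, -0.1, 0.1, 0.1, 7.5, 0, 0, 0, -0.1, 0.1, 0.1, 6.6, 0, 0, 0, -0.1, 0.1, 0.1, 5.5, 0, 0, 0, -0.1, 0.1, 0.1, 5.5, 0, 0, 0, -0.1, 0.1, 0.1, 5.5, 0, 0, 0, -0.1, 0.1, 0.1, 5.5, 0, 0, 0, -0.1, 0.1, 0.1, 5.5],
  "squeeze": 30
}}

```text
time: 14.05
eef_pos: [0.5254, 0.1966, 0.0801]
orientation: [0.983, -0.047, 0.177, 0.007]
wrist_force: [-0.3, -1.0, 0.0]
gripper_width: 0.0591
```

```bash
python3 - <<'E'
from models import *
p,r=pose();u=rackpt([1,0,1])-rackpt([0,0,0]);u=u/np.linalg.norm(u)
print(p-bgrasp(-.042))
for d in(.005,.07,.085): go(p+u*d,r)
go(p+u*.085+[0,0,.06],r)
E
```

```text
[ 0.00021589 -0.00025682  0.0002125 ]
turn [0.0, 0.0, 0.0] shift cm [0.45, -0.0, -0.21]
turn [0.0, 0.0, 0.0] shift cm [6.37, -0.01, -2.91]
turn [0.0, 0.0, 0.0] shift cm [7.73, -0.02, -3.53]
turn [0.0, 0.0, 0.0] shift cm [9.83, -0.04, -9.15]
```

Call:
{"api": "jog_arm", "payload": {
  "rows": [0, 0, 0, 0.9, 0, -0.42, 5.5, 0, 0, 0, 1.8, 0, -0.83, 5.5, 0, 0, 0, 2.7, 0, -1.25, 5.5, 0, 0, 0, 3.6, 0, -1.66, 5.5, 0, 0, 0, 4.55, 0, -2.08, 5.5, 0, 0, 0, 5.45, 0, -2.5, 5.5, 0, 0, 0, 6.35, 0, -2.91, 5.5, 0, 0, 0, 7.7, 0, -3.53, 5.5, 0, 0, 0, 7.7, 0, -3.53, 5.5, 0, 0, 0, 7.7, 0, -3.53, 5.5]
}}

```text
time: 15.05
eef_pos: [0.5854, 0.1907, 0.1405]
orientation: [0.983, -0.047, 0.178, 0.007]
wrist_force: [-0.6, 0.6, -1.3]
gripper_width: 0.0594
```

```bash
python3 - <<'E'
from models import *
c=cam("wrist","w8");s=cam("scene");crop(s,250,130,450,280,4,"s8")
E
```

```text
(no output)
```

View pics/w8.png

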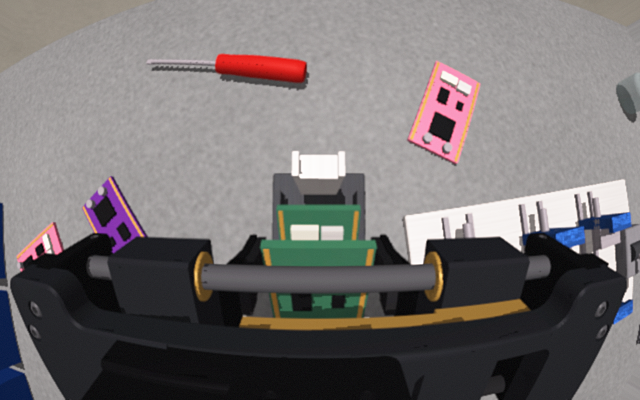

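View pics/s8.png

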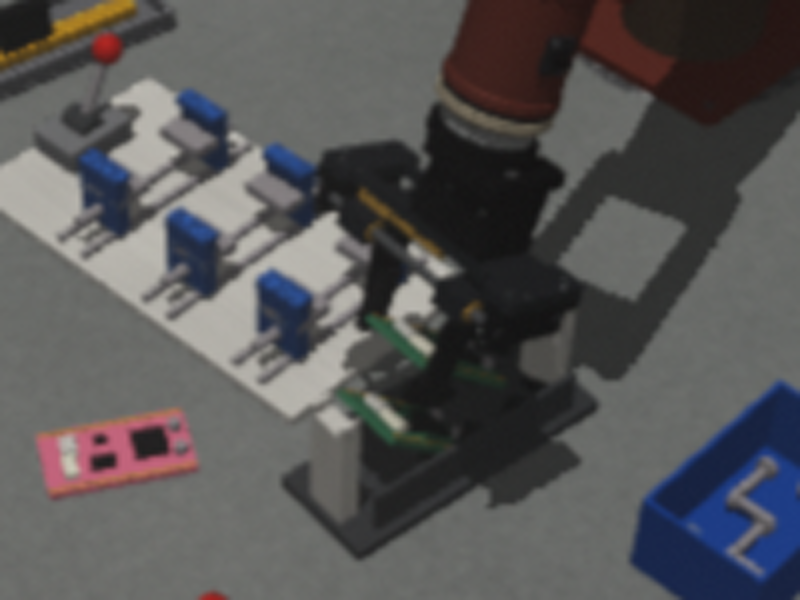

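```bash
cat >> models.py <<'E'
def ins(vy,Ex,Ez,th,dz=0):
    a=np.radians(th);u=np.array([np.cos(a),0,np.sin(a)]);n=np.array([-np.sin(a),0,np.cos(a)])
    E=np.array([Ex,vy,.055+Ez]); return fixpt(E+.093*u+.003*n),tool(FYAW,th-25)
def E_now(vy,th):
    p,r=pose();a=np.radians(th);u=np.array([np.cos(a),0,np.sin(a)]);n=np.array([-np.sin(a),0,np.cos(a)])
    q=R.from_euler("z",-FYAW,degrees=True).apply(p-[FX,FY,0])
    pit=np.degrees(np.arctan2(r.apply([0,0,1])[0],-r.apply([0,0,1])[2]))
    th=pit+25;a=np.radians(th);u=np.array([np.cos(a),0,np.sin(a)]);n=np.array([-np.sin(a),0,np.cos(a)])
    E=q-.093*u-.003*n-[0,vy,.055]; print("E mm",(E*1000).round(1),"theta",round(th,1),"F",np.round(env.state()["wrist_force"],1))
E
python3 - <<'E'
from models import *
p,r=pose();print(p)
go(p+[0,0,.08],r)
go(*ins(.01,-.034,.08,18))
go(*ins(.01,-.034,.03,18))
E
```

```text
[0.5843025  0.19065539 0.13934969]
turn [0.0, 0.0, 0.0] shift cm [2.78, -0.02, -7.5]
turn [0.7, -27.3, -7.6] shift cm [1.47, 24.42, -2.43]
turn [0.7, -27.3, -7.6] shift cm [-0.27, 24.43, 2.26]
```

Call:
{"api": "jog_arm", "payload": {
  "rows": [0, 0, 0, 1.4, 0, -3.8, 5.5, 0, 0, 0, 2.8, 0, -7.5, 5.5, 0, 0, 0, 2.8, 4, -7.5, 5.5, 0.2, -7, -2, 2.8, 8, -7.5, 5.5, 0.4, -14, -4, 2.8, 12, -7.5, 5.5, 0.6, -21, -6, 2.8, 17, -7.5, 5.5, 0.7, -27.3, -7.6, 2.8, 21, -7.5, 5.5, 0.7, -27.3, -7.6, 2.8, 24.4, -7.5, 5.5, 0.7, -27.3, -7.6, 2.8, 24.4, -7.5, 5.5, 0.7, -27.3, -7.6, 1.5, 24.4, -2.4, 5.5, 0.7, -27.3, -7.6, 1.5, 24.4, -2.4, 5.5, 0.7, -27.3, -7.6, 1.5, 24.4, -2.4, 5.5]
}}

```text
time: 16.35
eef_pos: [0.5654, -0.0517, 0.165]
orientation: [0.998, 0.019, -0.063, 0.001]
wrist_force: [-0.1, -0.8, -1.4]
gripper_width: 0.0592
```

```bash
python3 - <<'E'
from models import *
E_now(.01,18)
c=cam("wrist","w9");s=cam("scene");crop(s,220,110,400,240,4.4,"s9")
E
```

```text
E mm [-35.4   1.4  78.7] theta 17.8 F [-0.1 -0.8 -1.4]
```

View pics/w9.png

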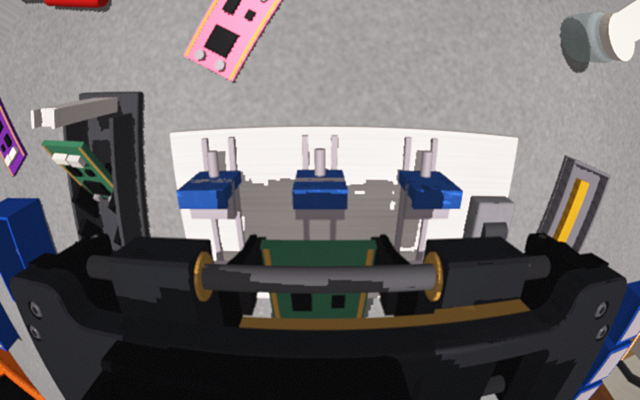

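View pics/s9.png

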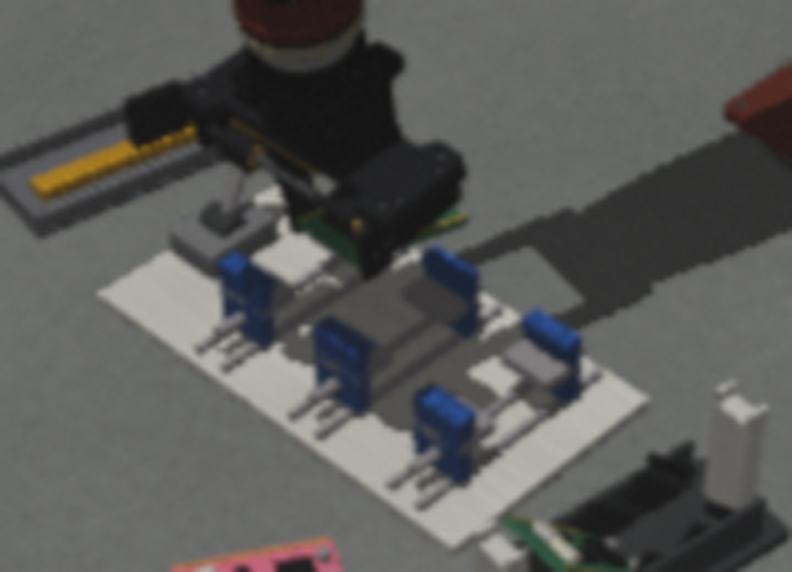

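```bash
cat >> models.py <<'E'
def held(c,xb=.038,t=.003,rel=25):
    # outline of held board top face in picture; board x in tool frame
    p,r=pose();a=np.radians(rel)
    # tool pitch = th-25 -> board x axis in tool frame: rotate tool x
    B=r*R.from_rotvec([0,-np.radians(rel)*1,0])
    # board frame: x along, z = -tool z side
    X=B.apply([1,0,0]);Z=-B.apply([0,0,1]);Y=B.apply([0,1,0])
    print("board x axis",X.round(3))
    O=p-xb*X-t*Z
    for h,col in((.006,(255,255,0)),(0,(0,0,255))):
        lines(c,np.array([O+sx*.055*X+sy*.03*Y+h*Z for sx,sy in((1,-1),(1,1),(-1,1),(-1,-1))]),col)
E
python3 - <<'E'
from models import *
c=cam("wrist");held(c);crop(c,220,210,420,340,4,"w9b")
t=cam("top");held(t);crop(t,300,150,460,260,5,"t9b")
s=cam("scene");held(s);crop(s,240,110,380,220,5,"s9b")
E
```

```text
board x axis [ 0.849  0.032 -0.527]
board x axis [ 0.85   0.032 -0.526]
board x axis [ 0.85   0.032 -0.526]
```

View pics/w9b.png

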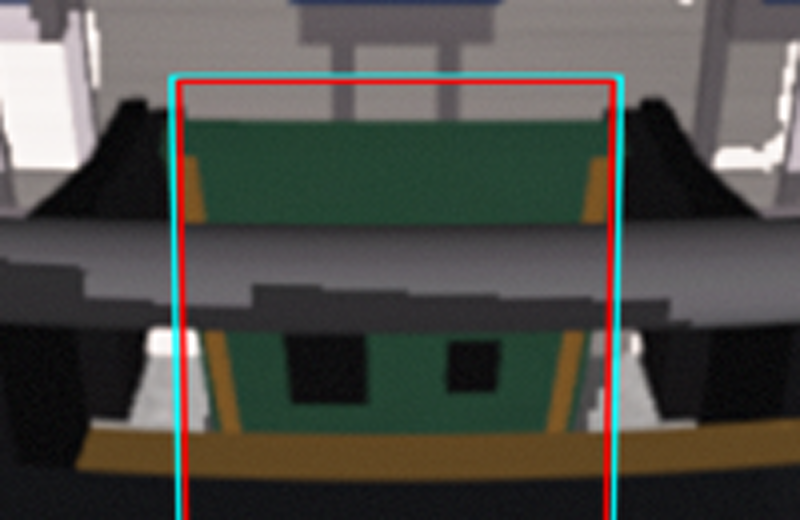

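View pics/s9b.png

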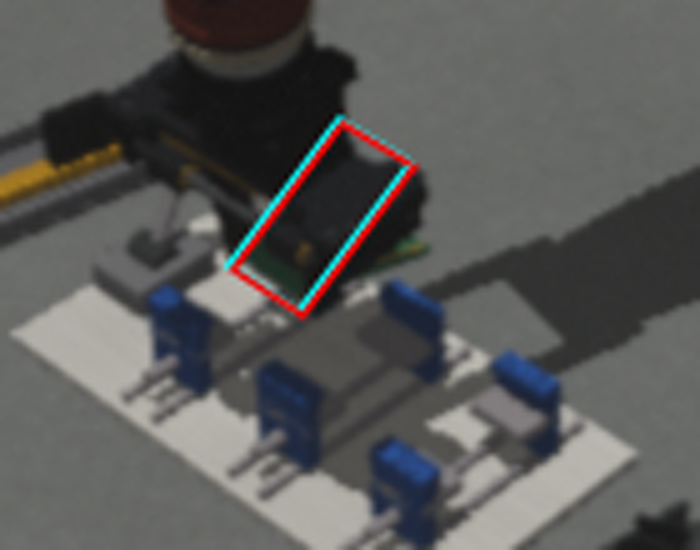

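```bash
sed -i 's/-np.radians(rel)\*1/np.radians(rel)/' models.py; python3 - <<'E'
from models import *
c=cam("wrist");held(c);crop(c,220,210,420,340,4,"w9c")
s=cam("scene");held(s);crop(s,240,110,380,220,5,"s9c")
E
```

```text
board x axis [0.949 0.037 0.312]
board x axis [0.949 0.037 0.312]
```

View pics/w9c.png

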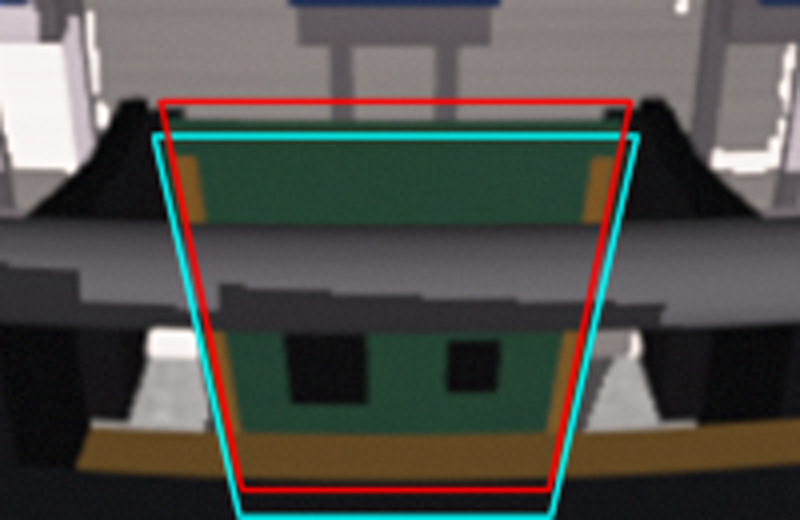

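View pics/s9c.png

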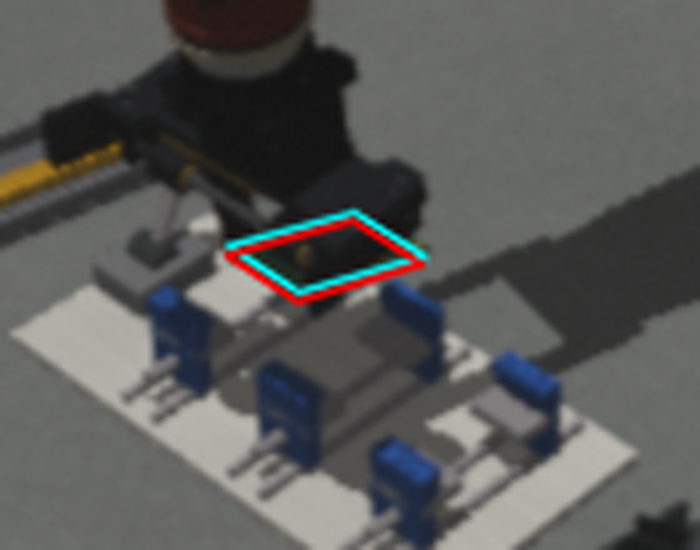

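```bash
python3 - <<'E'
from models import *
c=cam("wrist");im=c["color"][225:325,250:390].astype(float)
im=np.clip(im*2.2,0,255).astype(np.uint8)
cv2.imwrite("pics/w9e.png",cv2.resize(im,None,fx=5.5,fy=5.5,interpolation=cv2.INTER_CUBIC))
E
```

```text
(no output)
```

View pics/w9e.png

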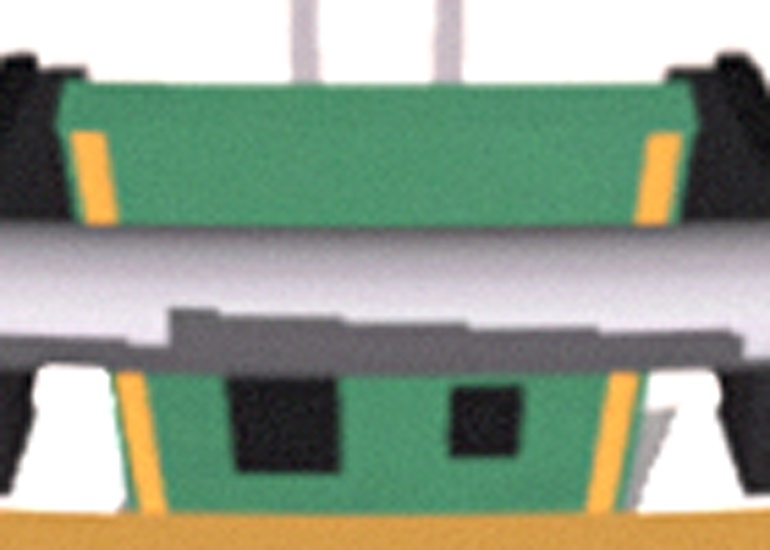

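```bash
cat > fit.py <<'E'
from models import *
from scipy.optimize import least_squares
def fitheld(tl,tr,bl,br,el,er,verb=True):
    """top face far corners, underside far corners, points on long top-face edges"""
    c=cam("wrist");p,r=pose()
    def corners(v):
        rel,xb,t,y,roll=v
        B=r*R.from_rotvec([0,np.radians(rel),0])*R.from_rotvec([0,0,np.radians(roll)])
        X=B.apply([1,0,0]);Z=-B.apply([0,0,1]);Y=B.apply([0,1,0])
        O=p-xb*X-t*Z+y*Y; return O,X,Y,Z
    def f(v):
        O,X,Y,Z=corners(v)
        P=lambda x,yy,h:proj(c,O+x*X+yy*Y+h*Z)[0]
        res=[P(.055,-.03,.006)-tl if 0 else 0*tl]
        sgn=1 if P(.055,.03,.006)[0]>P(.055,-.03,.006)[0] else -1
        out=[P(.055,-.03*sgn,.006)-tl,P(.055,.03*sgn,.006)-tr,P(.055,-.03*sgn,0)-bl,P(.055,.03*sgn,0)-br]
        for e,s in((el,-sgn),(er,sgn)):
            xs=np.linspace(-.055,.055,40);q=proj(c,O+xs[:,None]*X+s*.03*Y+.006*Z)
            out.append([3*(np.interp(e[1],q[:,1],q[:,0]) if q[0,1]<q[-1,1] else np.interp(e[1],q[::-1,1],q[::-1,0]))-3*e[0]])
        return np.concatenate([np.atleast_1d(o) for o in out])
    s=least_squares(f,[25,.038,.003,0,0],x_scale=[5,.01,.003,.003,2])
    print("rel,xb,t,y,roll",s.x.round(4),"res",s.fun.round(2)); return s.x
E
python3 - <<'E'
from fit import *
A=np.array
v=fitheld(A([260.5,246.8]),A([376.7,246.8]),A([262.4,240.5]),A([375.5,240.5]),A([274.5,317.7]),A([364.9,317.7]))
c=cam("wrist");held(c,v[1],v[2],v[0]);crop(c,220,210,420,340,4,"w9f")
s=cam("scene");held(s,v[1],v[2],v[0]);crop(s,240,110,380,220,5,"s9f")
E
```

```text
rel,xb,t,y,roll [ 2.00815e+01  4.42000e-02  5.00000e-03  4.00000e-04 -5.42300e-01] res [ 0.46  1.11  0.23  0.23  0.13 -0.28 -0.2  -1.16 -0.21 -0.07]
board x axis [0.973 0.037 0.228]
board x axis [0.973 0.037 0.228]
```

View pics/w9f.png

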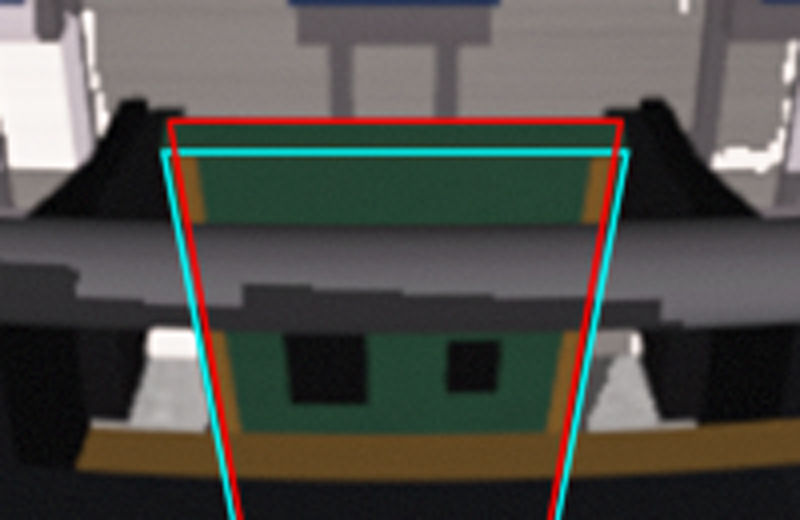

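View pics/s9f.png

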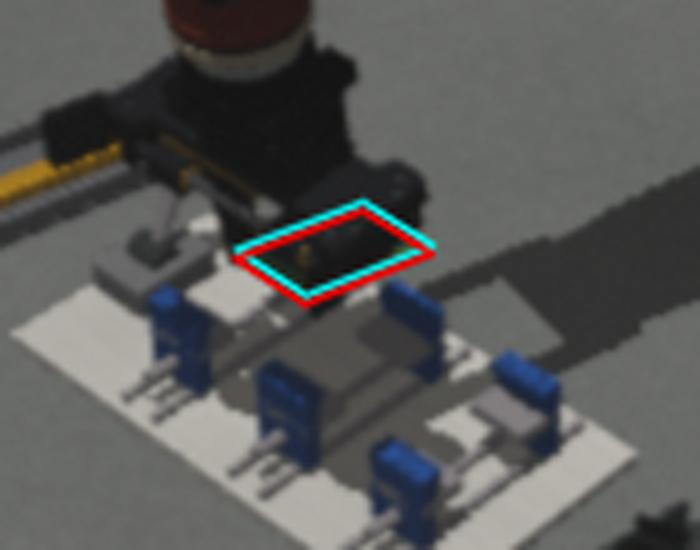

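```bash
python3 - <<'E'
from h import *
c=cam("wrist");im=c["color"].astype(int)
g=((im[...,1]>im[...,2]+12)&(im[...,1]>im[...,0]+5))|((im[...,2]>im[...,0]+40)&(im[...,1]>im[...,0]+20))
for r in list(range(238,252,1))+[255,260,293,296,300,305,310,315]:
    xs=np.where(g[r,240:400])[0]+240
    print(r, xs.min() if len(xs) else None, xs.max() if len(xs) else None, im[r,265:268].tolist()[0])
print(im[236:256,320].tolist())
E
```

```text
238 None None [54, 54, 58]
239 262 373 [48, 55, 44]
240 261 375 [49, 64, 35]
241 261 375 [50, 65, 35]
242 261 375 [48, 63, 33]
243 261 375 [46, 63, 33]
244 260 376 [47, 63, 33]
245 260 376 [48, 65, 34]
246 260 376 [48, 62, 33]
247 260 376 [50, 66, 32]
248 260 376 [48, 70, 56]
249 261 376 [42, 82, 110]
250 261 375 [38, 86, 126]
251 261 375 [36, 86, 124]
255 262 374 [37, 83, 120]
260 263 373 [41, 80, 101]
293 271 367 [248, 250, 254]
296 270 367 [243, 245, 248]
300 271 366 [171, 172, 178]
305 271 365 [163, 164, 168]
310 272 364 [168, 169, 171]
315 273 363 [167, 168, 172]
[[130, 131, 140], [128, 129, 138], [127, 130, 138], [115, 120, 123], [80, 90, 74], [53, 69, 41], [48, 64, 34], [51, 66, 37], [49, 65, 34], [49, 64, 34], [50, 65, 36], [53, 67, 38], [54, 69, 39], [51, 68, 36], [51, 67, 36], [51, 67, 36], [49, 65, 33], [49, 67, 35], [51, 67, 36], [50, 68, 38]]
```

```bash
python3 - <<'E'
from fit import *
A=np.array
v=fitheld(A([259.9,246.8]),A([376.7,246.8]),A([261.2,239.7]),A([375.6,239.7]),A([272.7,315.5]),A([364.0,315.5]))
s=cam("scene");held(s,v[1],v[2],v[0]);crop(s,240,110,380,220,5,"s9f")
E
```

```text
rel,xb,t,y,roll [2.09451e+01 4.32000e-02 4.30000e-03 0.00000e+00 1.02000e-02] res [-0.06  0.41  0.18  0.35  0.24 -0.38 -0.33 -0.43 -0.05  0.03]
board x axis [0.97  0.037 0.242]
```

View pics/s9f.png

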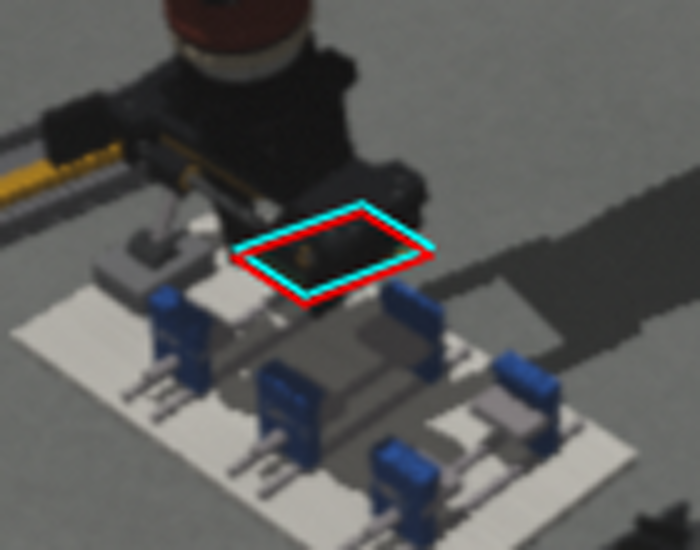

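```bash
cat >> models.py <<'E'
G=dict(rel=21.,xb=.043,t=.0043)
def _un(th):
    a=np.radians(th);return np.array([np.cos(a),0,np.sin(a)]),np.array([-np.sin(a),0,np.cos(a)])
def ins(vy,Ex,Ez,th):
    u,n=_un(th);E=np.array([Ex,vy,.055+Ez]); return fixpt(E+(.055+G["xb"])*u+G["t"]*n),tool(FYAW,th-G["rel"])
def E_now(vy):
    p,r=pose();z=r.apply([0,0,1]);th=np.degrees(np.arctan2(z[0],-z[2]))+G["rel"];u,n=_un(th)
    q=R.from_euler("z",-FYAW,degrees=True).apply(p-[FX,FY,0])
    E=q-(.055+G["xb"])*u-G["t"]*n-[0,vy,.055]
    print("E mm",(E*1000).round(1),"theta",round(th,1),"F",np.round(env.state()["wrist_force"],1),"t",env.state()["time"])
E
python3 - <<'E'
from models import *
E_now(.01)
go(*ins(.01,-.034,.03,18))
go(*ins(.01,-.034,.002,18))
E
```

```text
E mm [-40.2   0.1  83.5] theta 14.0 F [ 0.5 -0.3 -0.7] t 17.05
turn [0.0, 4.0, -0.0] shift cm [0.97, 0.01, 4.62]
turn [0.0, 4.0, -0.0] shift cm [1.31, 0.01, 7.4]
```

Call:
{"api": "jog_arm", "payload": {
  "rows": [0, 4, 0, 1, 0, 3, 5.5, 0, 4, 0, 1, 0, 4.6, 5.5, 0, 4, 0, 1.1, 0, 5.6, 5.5, 0, 4, 0, 1.2, 0, 6.4, 5.5, 0, 4, 0, 1.3, 0, 7, 5.5, 0, 4, 0, 1.3, 0, 7, 5.5, 0, 4, 0, 1.3, 0, 7, 5.5],
  "squeeze": 45
}}

```text
time: 17.75
eef_pos: [0.5719, -0.0528, 0.0958]
orientation: [0.999, 0.019, -0.026, 0.001]
wrist_force: [-0.3, -0.7, 0.2]
gripper_width: 0.0591
```

```bash
python3 - <<'E'
from models import *
E_now(.01)
c=cam("wrist","w10");s=cam("scene");crop(s,240,120,380,220,5.5,"s10")
im=c["color"].astype(int)
g=((im[...,1]>im[...,2]+12)&(im[...,1]>im[...,0]+5))|((im[...,2]>im[...,0]+40)&(im[...,1]>im[...,0]+20))
for r in list(range(238,250,2))+[255,260,300,315]:
    xs=np.where(g[r,240:400])[0]+240
    print(r, xs.min() if len(xs) else None, xs.max() if len(xs) else None)
E
```

```text
E mm [-33.1   0.    6.3] theta 18.1 F [-0.3 -0.7  0.2] t 17.75
238 None None
240 261 375
242 261 375
244 260 376
246 260 376
248 260 376
255 262 374
260 263 373
300 272 365
315 275 362
```

View pics/s10.png

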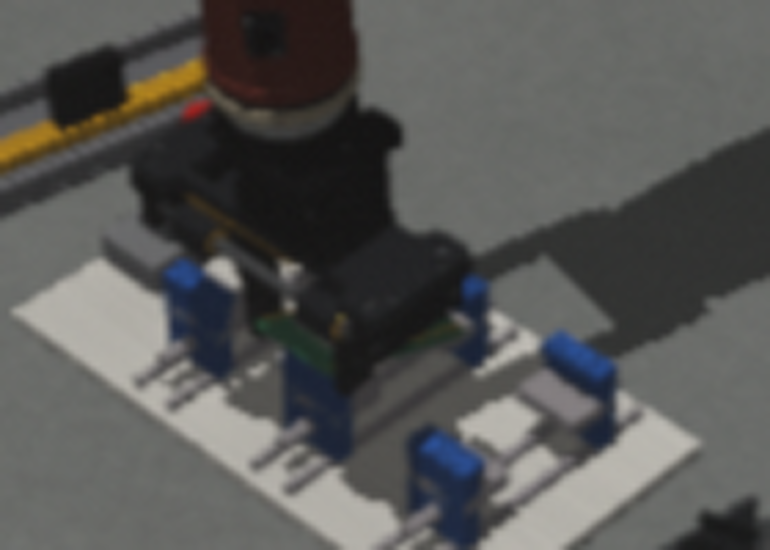

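View pics/w10.png

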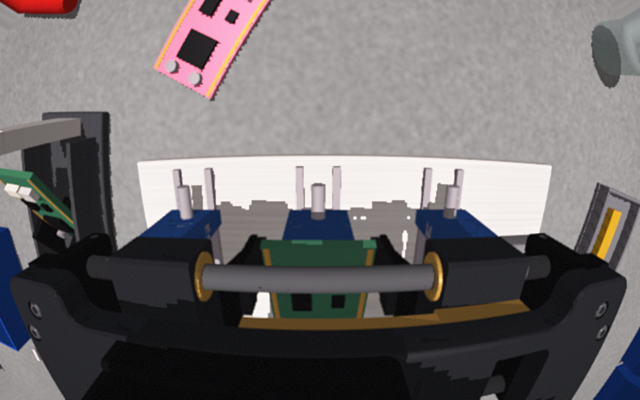

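Call:
{"api": "jog_arm", "payload": {
  "rows": [0, 0, 0, 0, 0, 0.3, 5.5, 0, 0, 0, 0, 0, 0.45, 5.5, 0, 0, 0, 0, 0, 0.45, 5.5, 0, 0, 0, 0, 0, 0.45, 5.5]
}}

```text
time: 18.25
eef_pos: [0.5718, -0.0529, 0.0916]
orientation: [0.999, 0.019, -0.025, 0.001]
wrist_force: [-0.1, -0.3, -1.1]
gripper_width: 0.0594
```

```bash
python3 - <<'E'
from models import *
E_now(.01)
for x in(-.045,-.055,-.069,-.071): go(*ins(.01,x,.0015,18))
E
```

```text
E mm [-33.2  -0.    2. ] theta 18.1 F [-0.1 -0.3 -1.1] t 18.25
turn [0.1, -0.1, -0.0] shift cm [-1.17, -0.0, 0.13]
turn [0.1, -0.1, -0.0] shift cm [-2.16, -0.0, 0.18]
turn [0.1, -0.1, -0.0] shift cm [-3.56, -0.0, 0.25]
turn [0.1, -0.1, -0.0] shift cm [-3.76, -0.0, 0.26]
```

Call:
{"api": "jog_arm", "payload": {
  "rows": [0, 0, 0, -0.6, 0, 0.05, 5.5, 0, 0, 0, -1.2, 0, 0.1, 5.5, 0, 0, 0, -1.7, 0, 0.12, 5.5, 0, 0, 0, -2.2, 0, 0.15, 5.5, 0, 0, 0, -2.2, 0, 0.15, 5.5, 0, 0, 0, -2.2, 0, 0.15, 5.5]
}}

```text
time: 18.85
eef_pos: [0.5503, -0.0537, 0.0917]
orientation: [1.0, 0.019, -0.025, 0.001]
wrist_force: [1.1, 0.2, -1.5]
gripper_width: 0.0591
```

```bash
python3 - <<'E'
from models import *
E_now(.01)
c=cam("wrist");s=cam("scene");crop(s,240,120,380,220,5.5,"s11")
t=cam("top");crop(t,300,150,460,260,5,"t11")
E
```

```text
E mm [-54.7  -0.    2. ] theta 18.2 F [ 1.1  0.2 -1.5] t 18.85
```

View pics/s11.png

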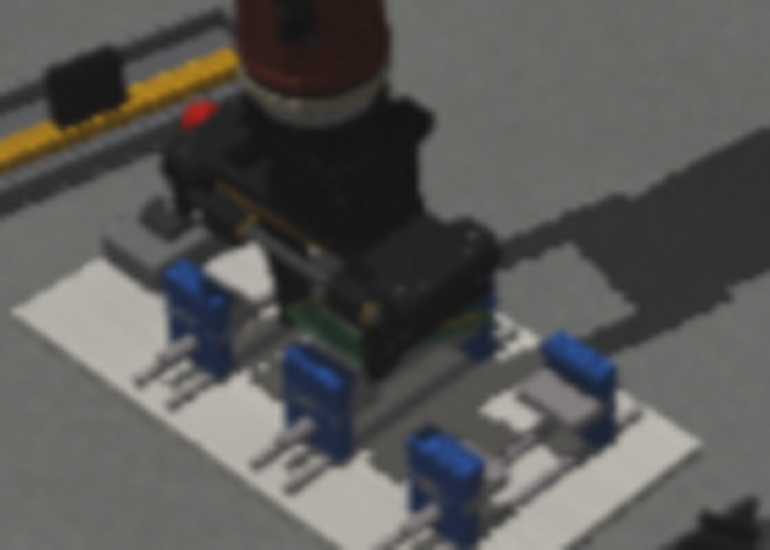

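View pics/t11.png

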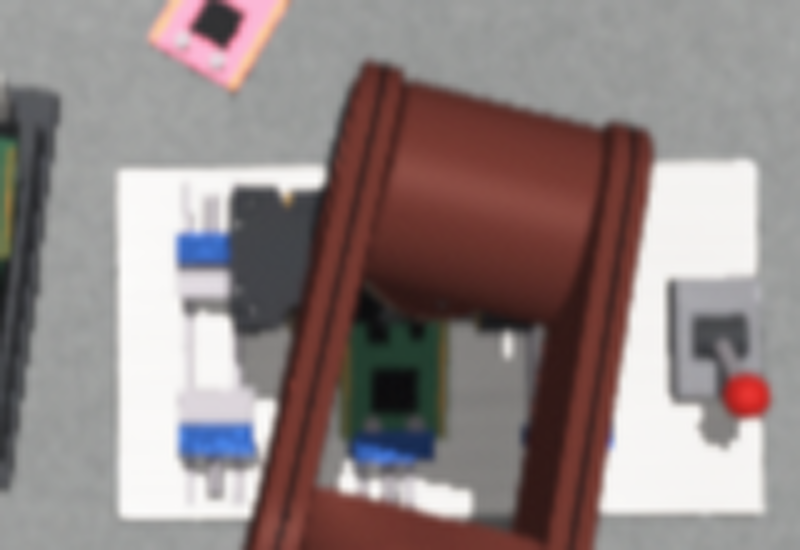

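Call:
{"api": "jog_arm", "payload": {
  "rows": [0, 0, 0, -0.4, 0, 0, 5.5, 0, 0, 0, -0.8, 0, 0.02, 5.5, 0, 0, 0, -1.2, 0, 0.05, 5.5, 0, 0, 0, -1.5, 0, 0.07, 5.5, 0, 0, 0, -1.5, 0, 0.07, 5.5, 0, 0, 0, -1.5, 0, 0.07, 5.5]
}}

```text
time: 19.6
eef_pos: [0.5369, -0.0543, 0.0926]
orientation: [1.0, 0.019, -0.023, 0.001]
wrist_force: [7.7, 1.8, 0.1]
gripper_width: 0.0592
```

```bash
python3 - <<'E'
from models import *
E_now(.01)
c=cam("wrist","w12");t=cam("top");crop(t,300,150,460,260,5,"t12")
im=c["color"].astype(int)
g=((im[...,1]>im[...,2]+12)&(im[...,1]>im[...,0]+5))|((im[...,2]>im[...,0]+40)&(im[...,1]>im[...,0]+20))
for r in list(range(236,252,2))+[255,260,300,315]:
    xs=np.where(g[r,240:400])[0]+240
    print(r, xs.min() if len(xs) else None, xs.max() if len(xs) else None)
E
```

```text
E mm [-67.9  -0.1   2.6] theta 18.4 F [7.7 1.8 0.1] t 19.6
236 None None
238 None None
240 261 374
242 261 375
244 260 376
246 260 376
248 260 376
250 261 375
255 262 374
260 263 373
300 272 365
315 274 362
```

View pics/t12.png

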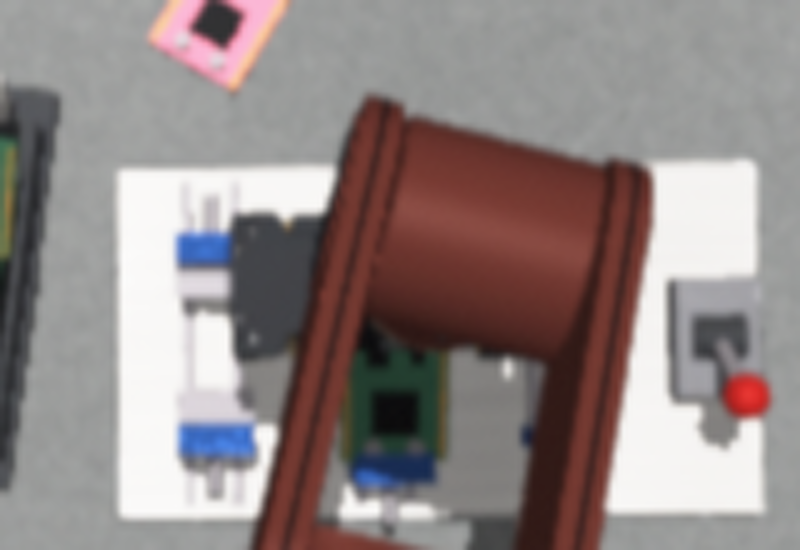

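View pics/w12.png

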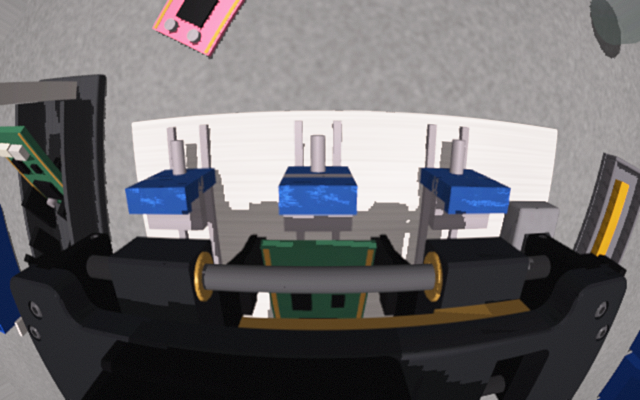

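```bash
python3 - <<'E'
from models import *
for th,z in((15,.002),(12,.0015),(9,.001),(6,.0005),(3,0),(0,0),(-1,-.0005)): go(*ins(.01,-.0695,z,th))
E
```

```text
turn [0.1, -3.4, -0.1] shift cm [0.05, -0.01, 0.62]
turn [0.1, -6.4, -0.1] shift cm [0.22, -0.01, 1.15]
turn [0.1, -9.4, -0.1] shift cm [0.36, -0.01, 1.7]
turn [0.1, -12.4, -0.1] shift cm [0.47, -0.02, 2.25]
turn [0.1, -15.4, -0.1] shift cm [0.56, -0.02, 2.81]
turn [0.1, -18.4, -0.1] shift cm [0.62, -0.02, 3.32]
turn [0.1, -19.4, -0.1] shift cm [0.64, -0.02, 3.54]
```

Call:
{"api": "jog_arm", "payload": {
  "rows": [0, -3.4, 0, 0.05, 0, 0.6, 5.5, 0, -6.4, 0, 0.2, 0, 1.15, 5.5, 0, -9.4, 0, 0.35, 0, 1.7, 5.5, 0, -9.4, 0, 0.35, 0, 1.7, 5.5, 0, -9.4, 0, 0.35, 0, 1.7, 5.5]
}}

```text
time: 20.2
eef_pos: [0.5415, -0.0541, 0.0758]
orientation: [0.995, 0.019, -0.103, 0.003]
wrist_force: [7.2, 0.9, 0.3]
gripper_width: 0.0593
```

```bash
python3 - <<'E'
from models import *
E_now(.01)
c=cam("wrist","w13");s=cam("scene");crop(s,240,120,380,220,5.5,"s13")
for th,z in((6,.0005),(3,0),(0,0),(-1,-.0005)): go(*ins(.01,-.0705,z,th))
E
```

```text
E mm [-67.8  -0.1   0.9] theta 9.2 F [7.2 0.9 0.3] t 20.2
turn [0.1, -3.2, -0.1] shift cm [-0.04, -0.01, 0.63]
turn [0.1, -6.2, -0.1] shift cm [0.14, -0.02, 1.17]
turn [0.1, -9.2, -0.1] shift cm [0.27, -0.02, 1.66]
turn [0.1, -10.2, -0.1] shift cm [0.33, -0.02, 1.88]
```

View pics/w13.png

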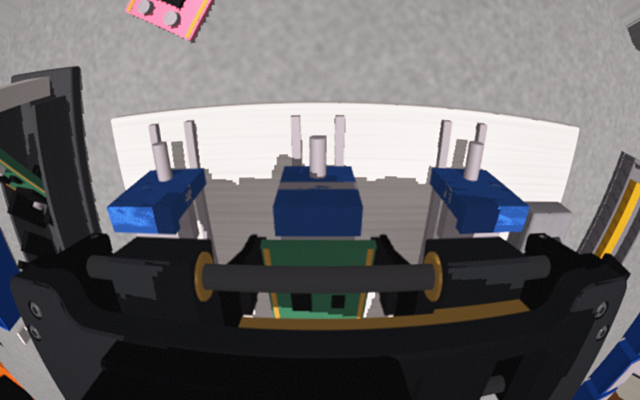

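View pics/s13.png

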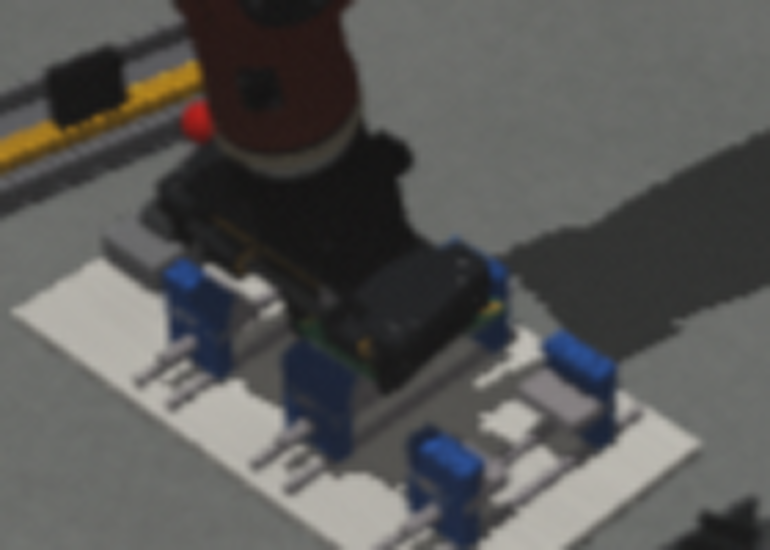

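Call:
{"api": "jog_arm", "payload": {
  "rows": [0, 0, 0, -0.25, 0, 0, 5.5, 0, -3.2, 0, -0.05, 0, 0.6, 5.5, 0, -6.2, 0, 0.1, 0, 1.15, 5.5, 0, -9.2, 0, 0.25, 0, 1.65, 5.5, 0, -9.2, 0, 0.25, 0, 1.65, 5.5, 0, -9.2, 0, 0.25, 0, 1.65, 5.5, 0, -9.2, 0, 0.25, 0, 1.65, 5.5]
}}

```text
time: 21.0
eef_pos: [0.5421, -0.0541, 0.0599]
orientation: [0.983, 0.018, -0.18, 0.004]
wrist_force: [7.2, 1.0, -0.1]
gripper_width: 0.0591
```

```bash
python3 - <<'E'
from models import *
E_now(.01)
c=cam("wrist","w14");s=cam("scene");crop(s,240,120,380,220,5.5,"s14")
E
```

```text
E mm [-69.   -0.1   0.1] theta 0.3 F [ 7.2  1.  -0.1] t 21.0
```

View pics/w14.png

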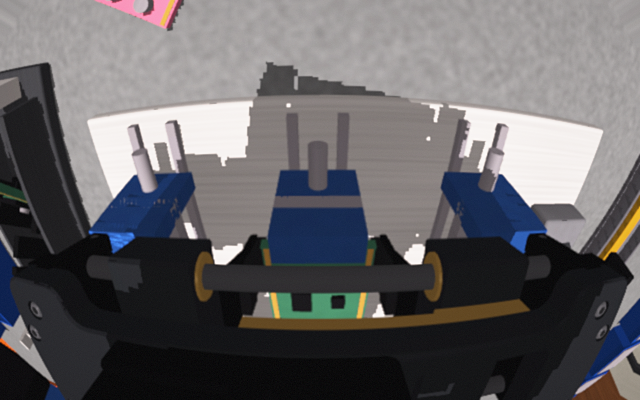

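View pics/s14.png

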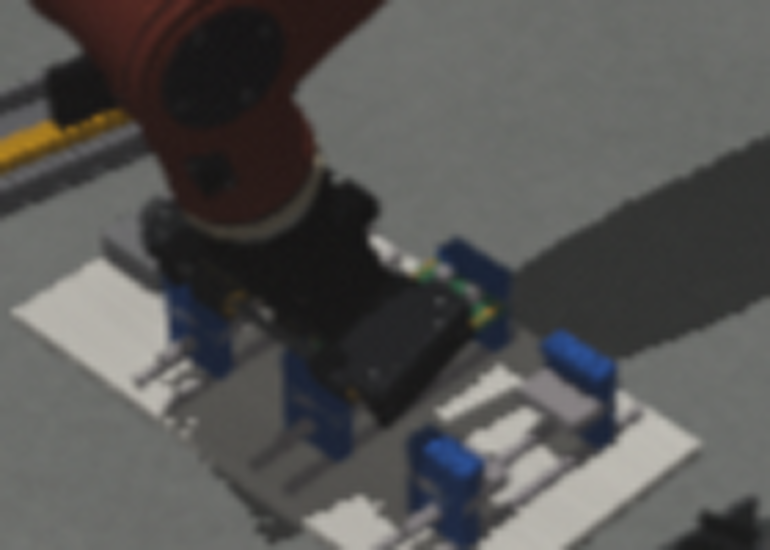

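```bash
python3 - <<'E'
from models import *
for x in (-.062,-.0555,-.051):go(*ins(.01,x,0,0))
E
```

```text
turn [0.1, -0.3, -0.1] shift cm [0.69, -0.01, -0.19]
turn [0.1, -0.3, -0.1] shift cm [1.3, -0.01, -0.42]
turn [0.1, -0.3, -0.1] shift cm [1.72, -0.01, -0.58]
```

Call:
{"api": "jog_arm", "payload": {
  "rows": [0, 0, 0, 0.35, 0, -0.12, 5.5, 0, 0, 0, 0.7, 0, -0.25, 5.5, 0, 0, 0, 1.0, 0, -0.36, 5.5, 0, 0, 0, 1.3, 0, -0.46, 5.5, 0, 0, 0, 1.3, 0, -0.46, 5.5, 0, 0, 0, 1.3, 0, -0.46, 5.5]
}}

```text
time: 21.7
eef_pos: [0.5551, -0.0536, 0.0594]
orientation: [0.983, 0.018, -0.181, 0.004]
wrist_force: [-0.5, 0.6, 0.5]
gripper_width: 0.059
```

```bash
python3 - <<'E'
from models import *
E_now(.01)
c=cam("wrist","w15");s=cam("scene");crop(s,240,120,380,220,5.5,"s15")
E
```

```text
E mm [-56.   -0.1  -0.2] theta 0.2 F [-0.5  0.6  0.5] t 21.7
```

View pics/w15.png

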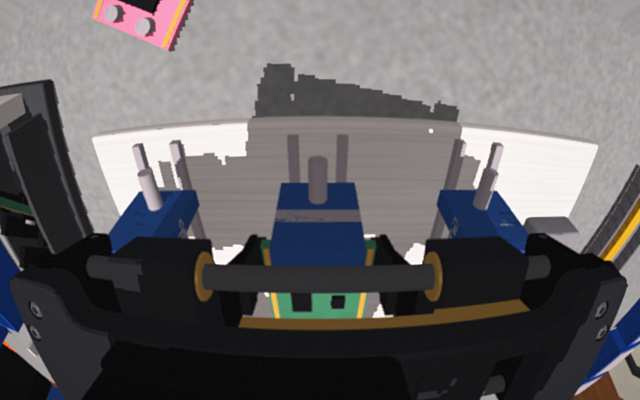

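Call:
{"api": "jog_arm", "payload": {
  "rows": [0, 0, 0, 0, 0, 0, 7, 0, 0, 0, 0, 0, 0, 8, 0, 0, 0, 0, 0, 0, 8, 0, 0, 0, 0, 0, 0, 8, 0, 0, 0, 0, 0, -2, 8, 0, 0, 0, 0, 0, -5, 8, 0, 0, 0, 0, 0, -10, 8, 0, 15, 0, -6, 0, -18, 8, 0, 21, 0, -6, 0, -22, 8.7, 0, 21, 0, -6, 0, -22, 8.7, 0, 21, 0, -8, 0, -25, 8.7, 0, 21, 0, -8, 0, -25, 8.7]
}}

```text
time: 23.0
eef_pos: [0.5708, -0.0533, 0.3293]
orientation: [1.0, 0.019, 0.008, 0.002]
wrist_force: [0.6, -0.4, -0.1]
gripper_width: 0.0867
```

```bash
python3 - <<'E'
from models import *
print(pose()[0])
c=cam("wrist");crop(c,160,30,480,260,2.4,"w16");t=cam("top","t16");s=cam("scene");crop(s,240,120,380,220,5.5,"s16")
E
```

```text
[ 0.57078099 -0.0533382   0.32929663]
```

View pics/w16.png

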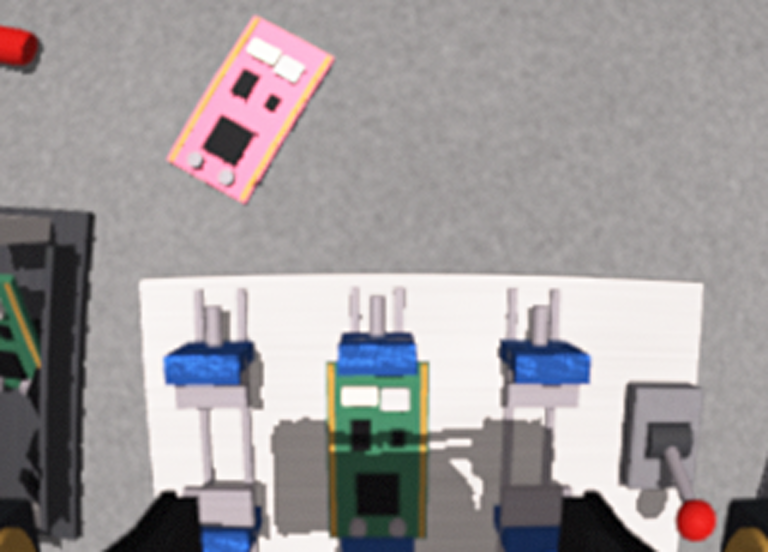

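View pics/s16.png

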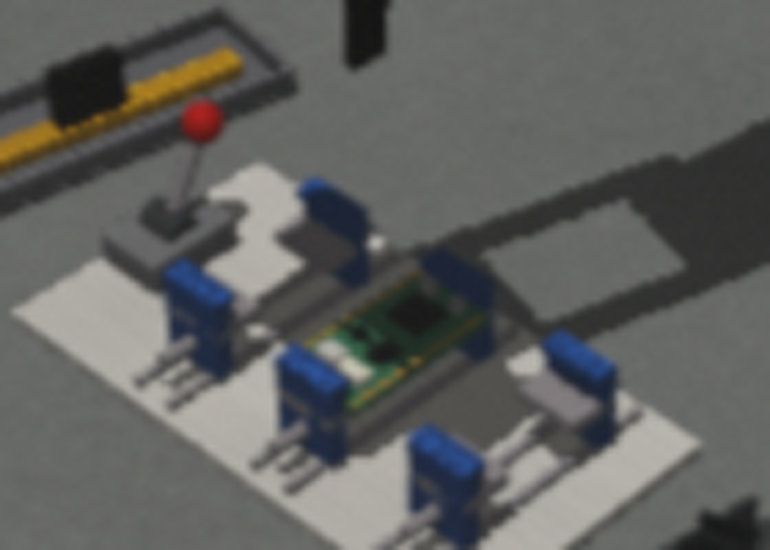

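View pics/t16.png

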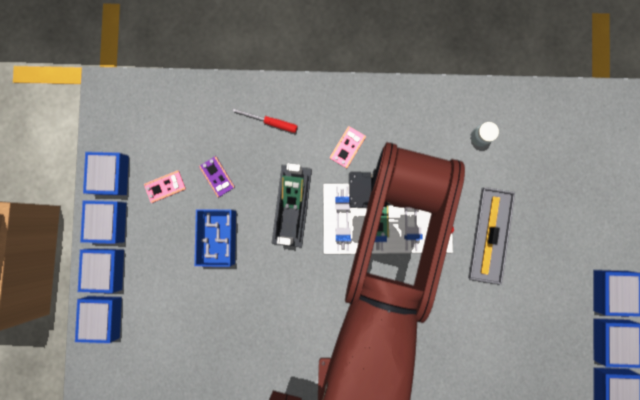

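```bash
python3 - <<'E'
from models import *
g=bgrasp(.042);print(g); r=tool(RYAW,20); z=r.apply([0,0,1])
go(g-.09*z,r)
E
```

```text
[0.6088525  0.18891839 0.07989138]
turn [-1.2, 19.8, 7.5] shift cm [1.8, -24.42, 15.62]
```

Call:
{"api": "jog_arm", "payload": {
  "rows": [0, 5, 2, 1, -5, 0, 8.7, 0, 10, 4, 1, -10, 0, 8.7, 0, 15, 6, 1, -15, 0, 8.7, -1, 19.8, 7.5, 1.8, -20, 2, 8.7, -1.2, 19.8, 7.5, 1.8, -24.4, 6, 8.7, -1.2, 19.8, 7.5, 1.8, -24.4, 10, 8.7, -1.2, 19.8, 7.5, 1.8, -24.4, 14, 8.7, -1.2, 19.8, 7.5, 1.8, -24.4, 15.6, 8.7, -1.2, 19.8, 7.5, 1.8, -24.4, 15.6, 8.7, -1.2, 19.8, 7.5, 1.8, -24.4, 15.6, 8.7, -1.2, 19.8, 7.5, 1.8, -24.4, 15.6, 8.7]
}}

```text
time: 24.25
eef_pos: [0.5793, 0.1917, 0.166]
orientation: [0.984, -0.047, 0.174, 0.008]
wrist_force: [0.3, -0.0, 0.2]
gripper_width: 0.087
```

```bash
python3 - <<'E'
from models import *
print(pose()[0])
go(bgrasp(.042),tool(RYAW,20))
c=cam("wrist"); board_ov(c,.042)
for x in(.096,.104,.112): lines(c,np.array([rackpt([x,-.013,.111]),rackpt([x,.013,.111])]),(0,0,255),False)
crop(c,180,40,460,280,2.8,"w17")
t=cam("top");crop(t,440,160,560,310,4,"t17")
E
```

```text
[0.57928392 0.19170009 0.16597292]
turn [-0.1, -0.1, -0.0] shift cm [-0.17, 0.01, 9.1]
```

View pics/w17.png

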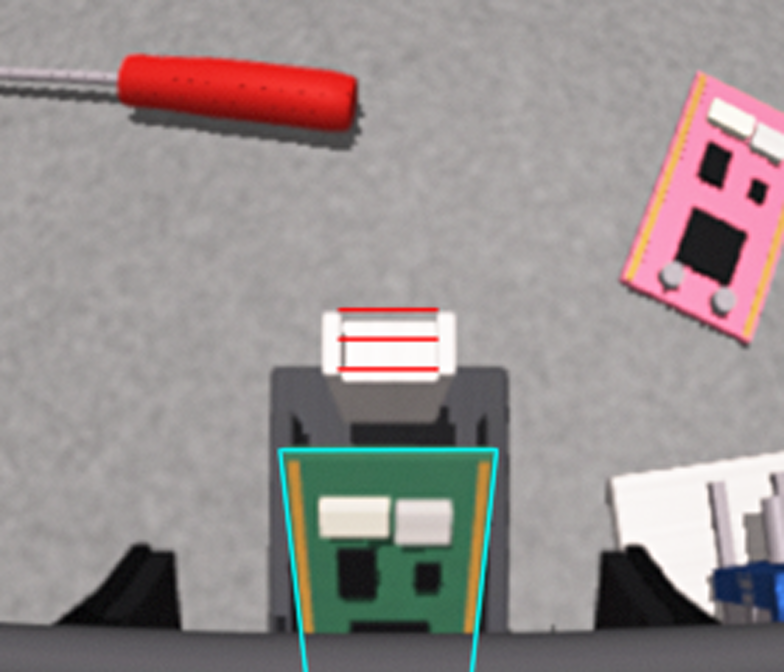

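View pics/t17.png

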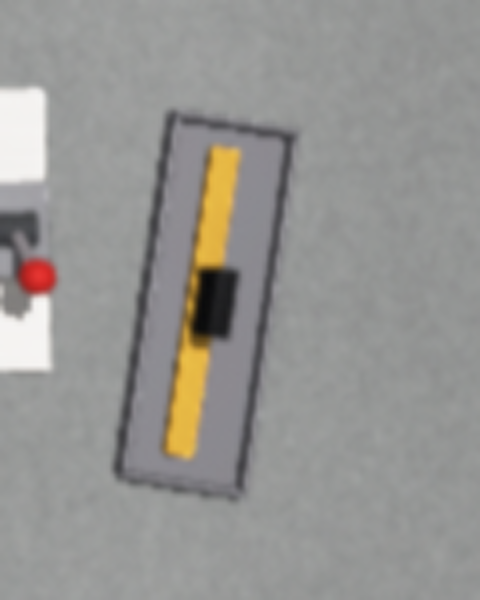

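Call:
{"api": "jog_arm", "payload": {
  "rows": [0, 0, 0, -0.2, 0, 3, 8.7, 0, 0, 0, -0.2, 0, 6, 8.7, 0, 0, 0, -0.2, 0, 8, 8.7, 0, 0, 0, -0.2, 0, 9, 8.7, 0, 0, 0, -0.2, 0, 9.2, 8.7, 0, 0, 0, -0.2, 0, 9.2, 8.7, 0, 0, 0, -0.2, 0, 9.2, 8.7, 0, 0, 0, -0.2, 0, 9.2, 8.7]
}}

```text
time: 25.15
eef_pos: [0.6099, 0.1893, 0.081]
orientation: [0.983, -0.047, 0.176, 0.007]
wrist_force: [-0.3, 0.1, -0.2]
gripper_width: 0.0874
```

```bash
python3 - <<'E'
from models import *
go(bgrasp(.042),tool(RYAW,20)); print(env.state()["wrist_force"])
E
```

```text
turn [-0.1, -0.3, -0.1] shift cm [-0.13, 0.05, 0.08]
[-0.31589459  0.09998431 -0.21875834]
```

Call:
{"api": "jog_arm", "payload": {
  "rows": [0, -0.3, 0, -0.2, 0.05, 0.1, 7.5, 0, -0.3, 0, -0.2, 0.05, 0.1, 6.6, 0, -0.3, 0, -0.2, 0.05, 0.1, 5.5, 0, -0.3, 0, -0.2, 0.05, 0.1, 5.5, 0, -0.3, 0, -0.2, 0.05, 0.1, 5.5, 0, -0.3, 0, -0.2, 0.05, 0.1, 5.5, 0, -0.3, 0, -0.2, 0.05, 0.1, 5.5],
  "squeeze": 45
}}

```text
time: 25.85
eef_pos: [0.6083, 0.189, 0.0794]
orientation: [0.984, -0.047, 0.173, 0.007]
wrist_force: [-0.0, -0.1, 0.9]
gripper_width: 0.0593
```

```bash
python3 - <<'E'
from models import *
p,r=pose();print(p-bgrasp(.042),env.state()["wrist_force"])
k=np.sqrt(.5)
ra=R.from_euler("z",RYAW,degrees=True)
S=ra.apply([k,0,k]);W=ra.apply([-k,0,k])
def tgt(d,w0,phi):
    f=np.radians(phi); le=np.array([d,w0-np.tan(f)*max(58-d,0)]) if d<58 else np.array([d,w0])
    u=np.array([np.cos(f),np.sin(f)]);n=np.array([-np.sin(f),np.cos(f)])
    q=le+93*u+3*n - np.array([93,3])   # displacement from start
    return p+(q[0]*S+q[1]*W)/1000, r*R.from_rotvec([0,np.radians(phi),0])
for a in[(5,.8,.7),(10,1.5,1.5),(15,2,2.2),(20,2.3,2.8),(25,2.3,3),(30,2.3,3.2),(37,2.3,3.5),(45,2.3,4),(52,2.5,4),(60,2.5,4),(70,4,4),(80,5,4)]: go(*tgt(*a))
E
```

```text
[-5.37505954e-04  5.50410561e-05 -4.77794992e-04] [-0.02332047 -0.12414384  0.93405504]
turn [-0.0, 0.7, 0.0] shift cm [0.39, -0.0, -0.33]
turn [-0.0, 1.5, 0.0] shift cm [0.78, -0.0, -0.66]
turn [0.0, 2.2, -0.0] shift cm [1.18, -0.0, -0.98]
turn [-0.0, 2.8, 0.0] shift cm [1.58, -0.0, -1.29]
turn [-0.0, 3.0, 0.0] shift cm [2.01, -0.01, -1.54]
turn [0.0, 3.2, -0.0] shift cm [2.44, -0.01, -1.79]
turn [-0.0, 3.5, -0.0] shift cm [3.04, -0.01, -2.16]
turn [-0.0, 4.0, -0.0] shift cm [3.7, -0.01, -2.6]
turn [-0.0, 4.0, -0.0] shift cm [4.31, -0.01, -2.96]
turn [-0.0, 4.0, -0.0] shift cm [5.02, -0.01, -3.33]
turn [-0.0, 4.0, -0.0] shift cm [5.86, -0.01, -3.89]
turn [-0.0, 4.0, -0.0] shift cm [6.72, -0.02, -4.41]
```

Call:
{"api": "jog_arm", "payload": {
  "rows": [0, 0.7, 0, 0.39, 0, -0.33, 5.5, 0, 1.5, 0, 0.78, 0, -0.66, 5.5, 0, 2.2, 0, 1.18, 0, -0.98, 5.5, 0, 2.8, 0, 1.58, 0, -1.29, 5.5, 0, 2.8, 0, 1.58, 0, -1.29, 5.5, 0, 2.8, 0, 1.58, 0, -1.29, 5.5]
}}

```text
time: 26.45
eef_pos: [0.6188, 0.188, 0.0972]
orientation: [0.979, -0.046, 0.197, 0.008]
wrist_force: [-0.1, 0.4, -1.7]
gripper_width: 0.059
```

```bash
python3 - <<'E'
from models import *
print(env.state()["wrist_force"],env.state()["torque"])
s=cam("scene");crop(s,320,180,400,260,8,"s18")
c=cam("wrist","w18")
E
```

```text
[-0.05257948  0.44258788 -1.72800615] [ 0.07359362  0.28871664 -0.06704506]
```

View pics/s18.png

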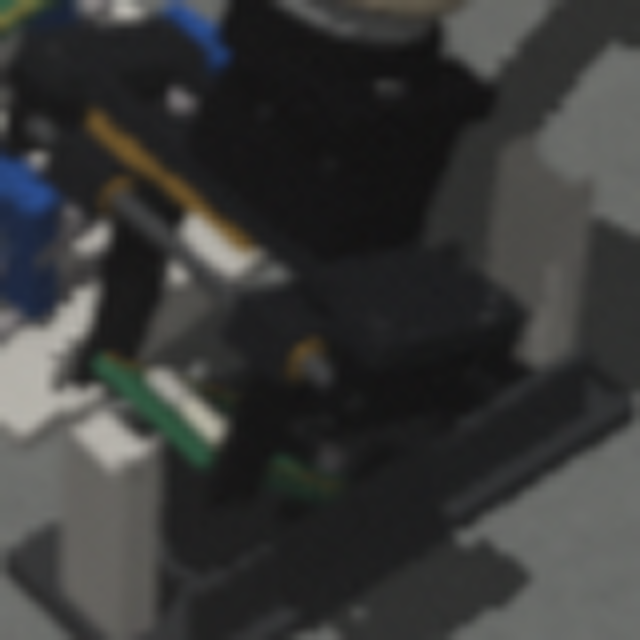

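View pics/w18.png

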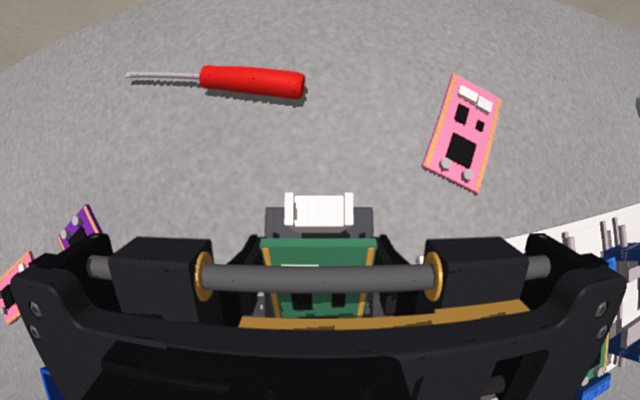

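```bash
python3 - <<'E'
from models import *
p=bgrasp(.042)+np.array([-5.4e-4,5.5e-5,-4.8e-4]); r=tool(RYAW,20)
k=np.sqrt(.5)
ra=R.from_euler("z",RYAW,degrees=True)
S=ra.apply([k,0,k]);W=ra.apply([-k,0,k])
def tgt(d,w0,phi):
    f=np.radians(phi); le=np.array([d,w0-np.tan(f)*max(58-d,0)]) if d<58 else np.array([d,w0])
    u=np.array([np.cos(f),np.sin(f)]);n=np.array([-np.sin(f),np.cos(f)])
    q=le+93*u+3*n - np.array([93,3])   # displacement from start
    return p+(q[0]*S+q[1]*W)/1000, r*R.from_rotvec([0,np.radians(phi),0])
for a in[(20,2.3,2.8),(25,2.3,3),(30,2.3,3.2),(37,2.3,3.5),(45,2.3,4),(52,2.5,4),(60,2.5,4),(70,4,4),(80,5,4)]: go(*tgt(*a))
q=tgt(80,5,4);go(q[0]+[0,0,.06],q[1])
E
```

```text
turn [-0.1, 0.0, -0.1] shift cm [0.02, -0.01, -0.0]
turn [-0.1, 0.2, -0.1] shift cm [0.46, -0.01, -0.23]
turn [-0.1, 0.4, -0.1] shift cm [0.9, -0.01, -0.47]
turn [-0.1, 0.7, -0.1] shift cm [1.52, -0.01, -0.8]
turn [-0.1, 1.2, -0.1] shift cm [2.2, -0.01, -1.21]
turn [-0.1, 1.2, -0.1] shift cm [2.83, -0.02, -1.54]
turn [-0.1, 1.2, -0.1] shift cm [3.55, -0.02, -1.88]
turn [-0.1, 1.2, -0.1] shift cm [4.42, -0.02, -2.4]
turn [-0.1, 1.2, -0.1] shift cm [5.31, -0.02, -2.87]
turn [-0.1, 1.2, -0.1] shift cm [7.63, -0.04, -8.4]
```

Call:
{"api": "jog_arm", "payload": {
  "rows": [0, 0.2, 0, 0.46, 0, -0.23, 5.5, 0, 0.4, 0, 0.9, 0, -0.47, 5.5, 0, 0.7, 0, 1.52, 0, -0.8, 5.5, 0, 1.2, 0, 2.2, 0, -1.21, 5.5, 0, 1.2, 0, 2.83, 0, -1.54, 5.5, 0, 1.2, 0, 3.55, 0, -1.88, 5.5, 0, 1.2, 0, 4.42, 0, -2.4, 5.5, 0, 1.2, 0, 5.3, 0, -2.87, 5.5, 0, 1.2, 0, 5.3, 0, -2.87, 5.5]
}}

```text
time: 27.45
eef_pos: [0.6583, 0.1843, 0.1463]
orientation: [0.977, -0.047, 0.209, 0.008]
wrist_force: [0.7, -0.0, -0.7]
gripper_width: 0.0593
```

```bash
cat > gm.py <<'E'
from models import *
def gmask():
    c=cam("wrist");im=c["color"].astype(int)
    g=((im[...,1]>im[...,2]+12)&(im[...,1]>im[...,0]+5))|((im[...,2]>im[...,0]+40)&(im[...,1]>im[...,0]+20))
    for r in list(range(236,252,2))+[255,260,300,315]:
        xs=np.where(g[r,240:400])[0]+240
        print(r, xs.min() if len(xs) else None, xs.max() if len(xs) else None)
    return c
E
python3 - <<'E'
from gm import *
print(env.state()["wrist_force"],env.state()["torque"])
c=gmask();cv2.imwrite("pics/w19.png",c["color"])
E
```

```text
[ 0.68971765 -0.03377715 -0.72540589] [ 0.05642425  0.30067532 -0.01708392]
236 None None
238 260 375
240 260 376
242 259 376
244 259 377
246 259 377
248 259 377
250 260 376
255 262 375
260 263 374
300 271 366
315 273 363
```

View pics/w19.png

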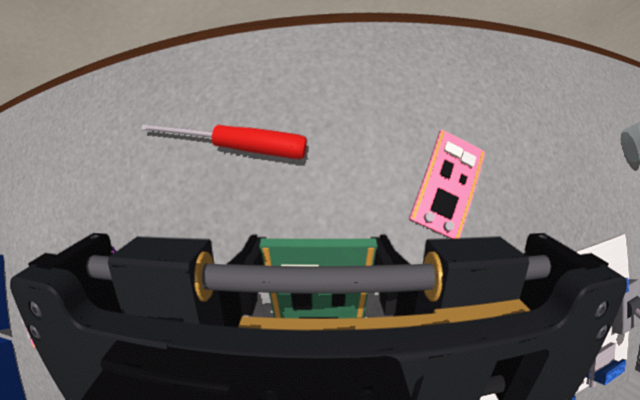

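```bash
python3 - <<'E'
from fit import *
A=np.array
v=fitheld(A([259.1,246.5]),A([377.5,246.5]),A([260.3,237.9]),A([376.3,237.9]),A([272.8,315.5]),A([363.9,315.5]))
p,r=pose();go(p+[0,0,.09],r);print(p)
go(*ins(.11,-.034,.08,18))
E
```

```text
rel,xb,t,y,roll [ 2.26112e+01  4.01000e-02  2.80000e-03 -0.00000e+00  1.18000e-02] res [-0.22 -0.14  0.26 -0.23  0.18  0.25 -0.16  0.15  0.01 -0.04]
turn [0.0, 0.0, 0.0] shift cm [3.66, -0.02, -8.22]
[0.65641726 0.18414349 0.14401352]
turn [1.3, -26.9, -7.6] shift cm [-5.88, 14.49, -5.43]
```

```bash
echo 'G.update(rel=22.5,xb=.040,t=.0029)' >> models.py; python3 - <<'E'
from models import *
go(*ins(.11,-.034,.10,18));go(*ins(.11,-.034,.05,18))
E
```

```text
turn [1.2, -28.4, -7.6] shift cm [-5.38, 14.51, -7.15]
turn [1.2, -28.4, -7.6] shift cm [-7.41, 14.53, -2.58]
```

Call:
{"api": "jog_arm", "payload": {
  "rows": [0, 0, 0, 1.8, 0, -4.1, 5.5, 0, 0, 0, 3.6, 0, -8.2, 5.5, 0, 0, 0, 3.6, 0, -8.2, 5.5, 0.3, -7, -2, 1, 4, -8, 5.5, 0.6, -14, -4, -1.5, 8, -8, 5.5, 1, -21, -6, -4, 12, -7.5, 5.5, 1.2, -28.4, -7.6, -5.4, 14.5, -7.2, 5.5, 1.2, -28.4, -7.6, -5.4, 14.5, -7.2, 5.5, 1.2, -28.4, -7.6, -7.4, 14.5, -2.6, 5.5, 1.2, -28.4, -7.6, -7.4, 14.5, -2.6, 5.5, 1.2, -28.4, -7.6, -7.4, 14.5, -2.6, 5.5]
}}

```text
time: 28.65
eef_pos: [0.5636, 0.048, 0.1364]
orientation: [0.999, 0.019, -0.04, 0.0]
wrist_force: [-0.6, -0.7, -1.3]
gripper_width: 0.059
```

```bash
python3 - <<'E'
from gm import *
E_now(.11)
c=gmask();held(c,G["xb"],G["t"],G["rel"]);crop(c,180,100,460,340,2.8,"w20")
s=cam("scene");held(s,G["xb"],G["t"],G["rel"]);crop(s,260,120,400,230,5,"s20")
go(*ins(.11,-.034,.002,18))
E
```

```text
E mm [-35.2   1.1  49.4] theta 17.9 F [-0.6 -0.7 -1.3] t 28.65
236 None None
238 261 375
240 260 376
242 260 376
244 260 376
246 259 377
248 260 376
250 261 375
255 262 374
260 263 373
300 273 365
315 274 361
board x axis [0.95  0.037 0.31 ]
board x axis [0.949 0.037 0.312]
turn [-0.0, -0.2, 0.0] shift cm [0.26, 0.09, 5.01]
```

View pics/w20.png

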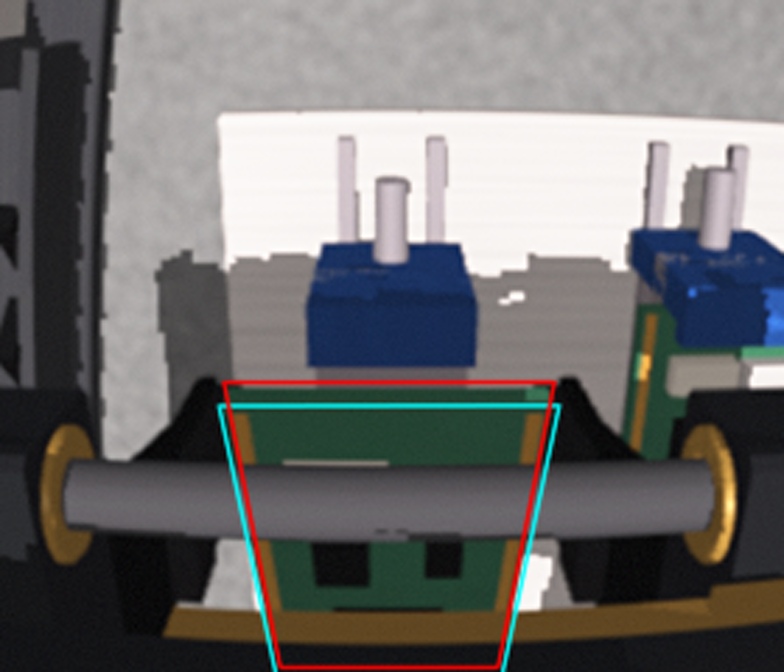

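View pics/s20.png

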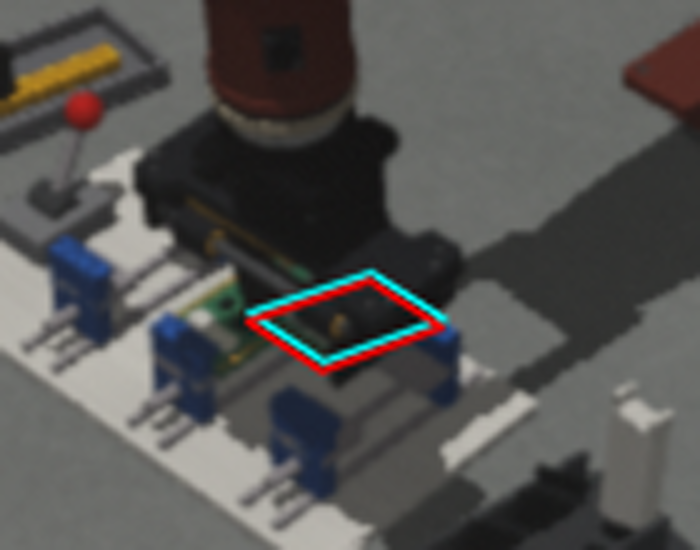

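Call:
{"api": "jog_arm", "payload": {
  "rows": [0, 0, 0, 0.25, 0.1, 2, 5.5, 0, 0, 0, 0.25, 0.1, 3.4, 5.5, 0, 0, 0, 0.25, 0.1, 4.3, 5.5, 0, 0, 0, 0.25, 0.1, 4.9, 5.5, 0, 0, 0, 0.25, 0.1, 5.0, 5.5, 0, 0, 0, 0.25, 0.1, 5.0, 5.5, 0, 0, 0, 0.25, 0.1, 5.0, 5.5, 0, 0, 0, 0.25, 0.1, 5.0, 5.5]
}}

```text
time: 29.55
eef_pos: [0.5652, 0.0468, 0.0898]
orientation: [0.999, 0.019, -0.037, 0.0]
wrist_force: [0.2, 0.1, -0.7]
gripper_width: 0.0593
```

```bash
python3 - <<'E'
from gm import *
E_now(.11)
for x in(-.045,-.055,-.062,-.0705): go(*ins(.11,x,.0015,18))
E
```

```text
E mm [-33.5  -0.2   2.3] theta 18.3 F [ 0.2  0.1 -0.7] t 29.55
turn [-0.0, -0.3, 0.0] shift cm [-1.13, -0.02, 0.2]
turn [-0.0, -0.3, 0.0] shift cm [-2.12, -0.02, 0.28]
turn [-0.0, -0.3, 0.0] shift cm [-2.82, -0.02, 0.33]
turn [-0.0, -0.3, 0.0] shift cm [-3.67, -0.02, 0.39]
```

Call:
{"api": "jog_arm", "payload": {
  "rows": [0, 0, 0, -0.6, 0, 0.1, 5.5, 0, -0.3, 0, -1.2, 0, 0.18, 5.5, 0, -0.3, 0, -1.7, 0, 0.22, 5.5, 0, -0.3, 0, -2.1, 0, 0.26, 5.5, 0, -0.3, 0, -2.1, 0, 0.26, 5.5, 0, -0.3, 0, -2.1, 0, 0.26, 5.5]
}}

```text
time: 30.15
eef_pos: [0.5447, 0.046, 0.0893]
orientation: [0.999, 0.019, -0.039, 0.001]
wrist_force: [2.3, -0.6, 0.4]
gripper_width: 0.0592
```

```bash
python3 - <<'E'
from gm import *
E_now(.11)
t=cam("top");crop(t,290,150,450,260,5,"t21");s=cam("scene");crop(s,260,120,400,230,5,"s21")
for x in(-.059,-.063,-.067,-.0705): go(*ins(.11,x,.0015,18))
E
```

```text
E mm [-54.1  -0.2   2. ] theta 18.1 F [ 2.3 -0.6  0.4] t 30.15
turn [-0.0, -0.0, 0.0] shift cm [-0.47, -0.02, 0.09]
turn [-0.0, -0.0, 0.0] shift cm [-0.87, -0.02, 0.12]
turn [-0.0, -0.0, 0.0] shift cm [-1.27, -0.02, 0.15]
turn [-0.0, -0.0, 0.0] shift cm [-1.62, -0.02, 0.18]
```

View pics/t21.png

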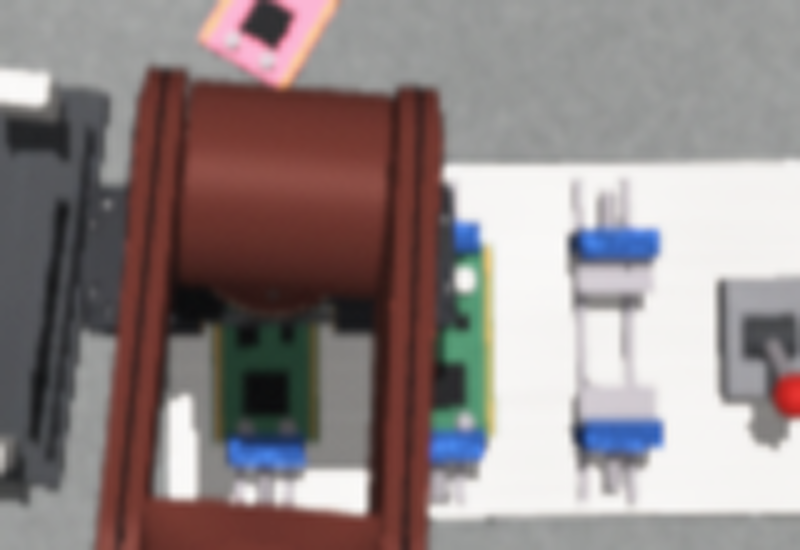

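Call:
{"api": "jog_arm", "payload": {
  "rows": [0, 0, 0, -0.45, 0, 0.07, 5.5, 0, 0, 0, -0.85, 0, 0.1, 5.5, 0, 0, 0, -1.25, 0, 0.13, 5.5, 0, 0, 0, -1.65, 0, 0.15, 5.5, 0, 0, 0, -1.65, 0, 0.15, 5.5, 0, 0, 0, -1.65, 0, 0.15, 5.5]
}}

```text
time: 30.85
eef_pos: [0.5302, 0.0453, 0.0902]
orientation: [0.999, 0.019, -0.036, 0.001]
wrist_force: [8.8, 0.3, 1.1]
gripper_width: 0.0597
```

```bash
python3 - <<'E'
from gm import *
E_now(.11);gmask()
for th,z in((15,.0015),(12,.001),(9,.0008),(6,.0004),(3,0),(0,0)): go(*ins(.11,-.071,z,th))
E
```

```text
E mm [-68.4  -0.3   2.5] theta 18.4 F [8.8 0.3 1.1] t 30.85
236 None None
238 261 375
240 260 376
242 260 376
244 259 377
246 259 377
248 259 376
250 261 375
255 262 374
260 262 373
300 273 365
315 276 362
turn [-0.0, -3.4, 0.0] shift cm [-0.04, -0.03, 0.64]
turn [-0.0, -6.4, 0.0] shift cm [0.13, -0.03, 1.16]
turn [-0.0, -9.4, 0.0] shift cm [0.27, -0.03, 1.65]
turn [-0.0, -12.4, 0.0] shift cm [0.39, -0.03, 2.18]
turn [-0.0, -15.4, 0.0] shift cm [0.48, -0.03, 2.71]
turn [-0.0, -18.4, 0.0] shift cm [0.55, -0.03, 3.2]
```

Call:
{"api": "jog_arm", "payload": {
  "rows": [0, -3.4, 0, 0.05, 0, 0.6, 5.5, 0, -6.4, 0, 0.2, 0, 1.15, 5.5, 0, -9.4, 0, 0.35, 0, 1.65, 5.5, 0, -12.4, 0, 0.45, 0, 2.2, 5.5, 0, -15.4, 0, 0.55, 0, 2.7, 5.5, 0, -18.4, 0, 0.6, 0, 3.2, 5.5, 0, -18.4, 0, 0.6, 0, 3.2, 5.5, 0, -18.4, 0, 0.6, 0, 3.2, 5.5]
}}

```text
time: 31.7
eef_pos: [0.5362, 0.0455, 0.0588]
orientation: [0.981, 0.019, -0.193, 0.004]
wrist_force: [8.2, -0.1, 3.2]
gripper_width: 0.0591
```

```bash
python3 - <<'E'
from gm import *
E_now(.11)
c=cam("wrist","w22");s=cam("scene");crop(s,260,120,400,230,5,"s22")
for x in (-.062,-.0555):go(*ins(.11,x,0,0))
E
```

```text
E mm [-68.2  -0.3   0.5] theta 0.2 F [ 8.2 -0.1  3.2] t 31.7
turn [-0.0, -0.2, 0.0] shift cm [0.63, -0.03, -0.16]
turn [-0.0, -0.2, 0.0] shift cm [1.23, -0.03, -0.41]
```

View pics/w22.png

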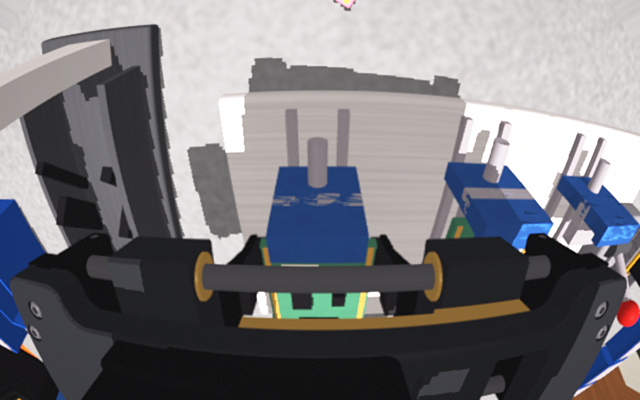

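View pics/s22.png

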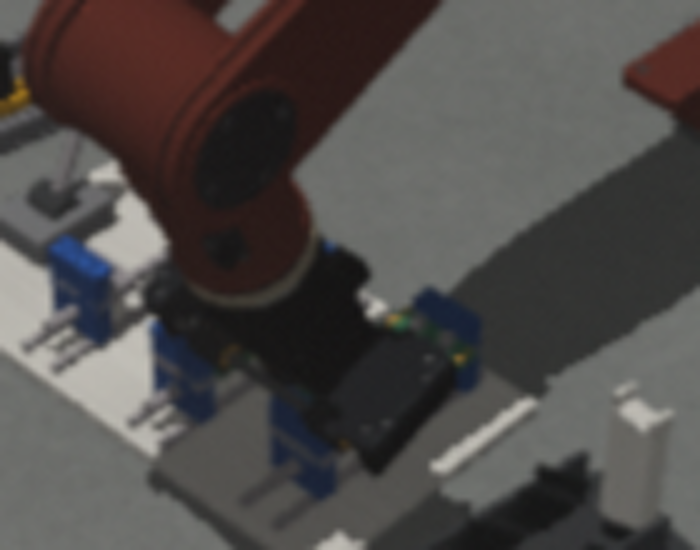

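Call:
{"api": "jog_arm", "payload": {
  "rows": [0, 0, 0, 0.35, 0, -0.12, 5.5, 0, 0, 0, 0.7, 0, -0.25, 5.5, 0, 0, 0, 1.0, 0, -0.36, 5.5, 0, 0, 0, 1.25, 0, -0.46, 5.5, 0, 0, 0, 1.25, 0, -0.46, 5.5, 0, 0, 0, 1.25, 0, -0.46, 5.5]
}}

```text
time: 32.4
eef_pos: [0.5488, 0.046, 0.0587]
orientation: [0.981, 0.019, -0.194, 0.004]
wrist_force: [0.5, 0.1, 5.4]
gripper_width: 0.0594
```

```bash
python3 - <<'E'
from gm import *
E_now(.11)
E
```

```text
E mm [-55.6  -0.3   0.5] theta 0.2 F [0.5 0.1 5.4] t 32.4
```

Call:
{"api": "jog_arm", "payload": {
  "rows": [0, 0, 0, 0, 0, -0.05, 7, 0, 0, 0, 0, 0, -0.05, 8, 0, 0, 0, 0, 0, -0.05, 8, 0, 0, 0, 0, 0, -0.05, 8, 0, 0, 0, 0, 0, -2, 8, 0, 0, 0, 0, 0, -5, 8, 0, 0, 0, 0, 0, -10, 8, 0, 8, 0, -3, 0, -14, 8, 0, 16, 0, -8, 0, -18, 8, 0, 22, 0, -13, 0, -20, 8.7, 0, 22, 0, -16, 0, -21, 8.7, 0, 22, 0, -16, 0, -21, 8.7, 0, 22, 0, -16, 0, -21, 8.7]
}}

```text
time: 33.7
eef_pos: [0.4808, 0.0433, 0.3161]
orientation: [1.0, 0.019, -0.001, 0.0]
wrist_force: [-0.5, -0.0, -0.3]
gripper_width: 0.0868
```

```bash
cat >> models.py <<'E'
def seated_ov(c,vy):
    for h,col in((.055,(0,0,255)),(.061,(255,255,0))):
        lines(c,np.array([fixpt([sx*.055,vy+sy*.03,h]) for sx,sy in((1,-1),(1,1),(-1,1),(-1,-1))]),col)
E
python3 - <<'E'
from models import *
print(pose()[0])
c=cam("wrist","w23");t=cam("top");s=cam("scene");crop(s,220,110,360,220,5.5,"s23");crop(t,290,150,540,300,3.1,"t23")
for v in(.11,.01):seated_ov(c,v)
crop(c,150,20,500,260,2.2,"w23b")
E
```

```text
[0.48076886 0.04330845 0.31605934]
```

View pics/w23b.png

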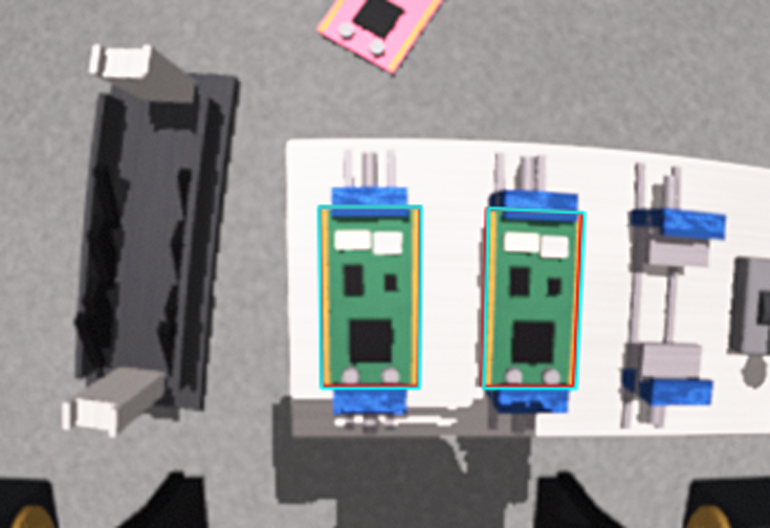

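View pics/s23.png

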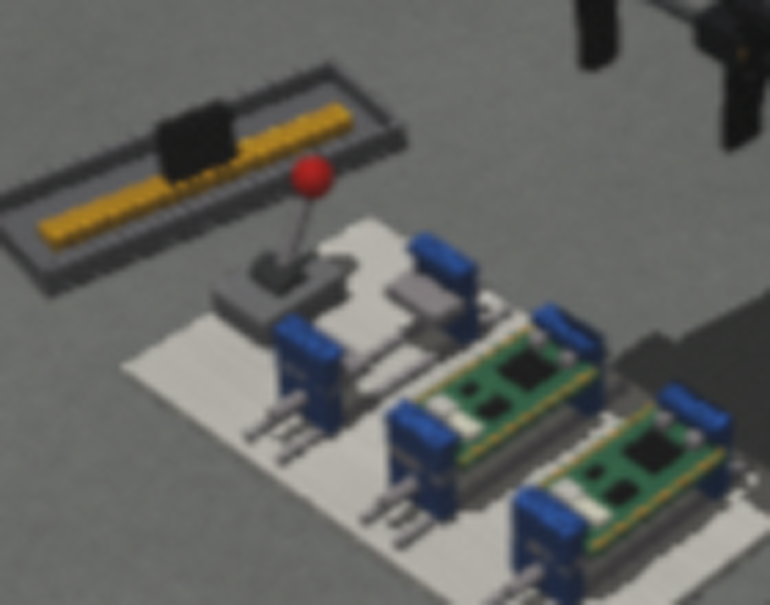

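View pics/t23.png

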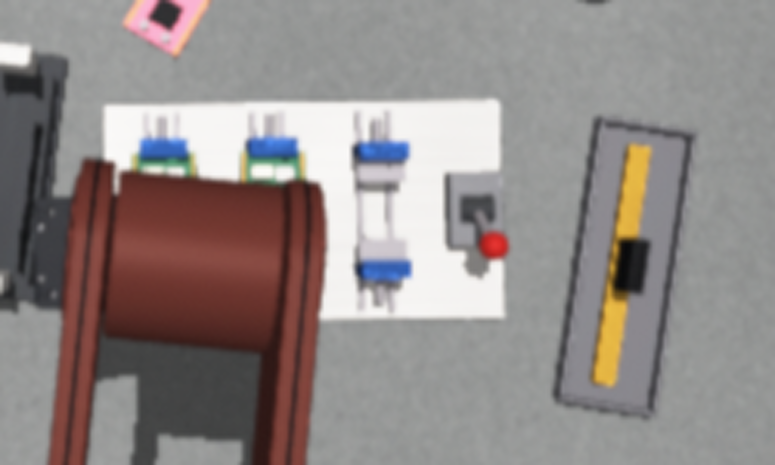

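View pics/w23.png

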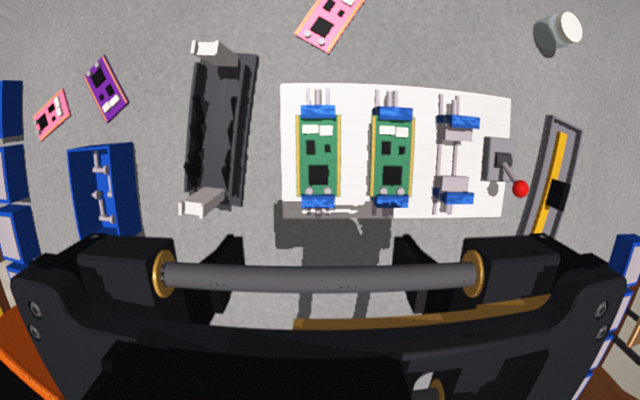

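```bash
cat >> models.py <<'E'
def red(c,near=None):
    im=c["color"].astype(int);m=((im[...,2]>90)&(im[...,2]>2.2*im[...,1])&(im[...,2]>2.2*im[...,0])).astype(np.uint8)
    n,l,st,ce=cv2.connectedComponentsWithStats(m);return [(ce[i].round(1).tolist(),int(st[i,4])) for i in range(1,n) if st[i,4]>15]
def tofix(p): return R.from_euler("z",-FYAW,degrees=True).apply(np.array(p)-[FX,FY,0])
E
python3 - <<'E'
from models import *
for n in("top","scene","wrist"): print(n,red(cam(n)))
E
```

```text
top [([280.3, 124.1], 259), ([448.9, 228.6], 58)]
scene [([276.3, 141.3], 35), ([309.4, 293.1], 278)]
wrist [([522.5, 187.8], 220), ([23.4, 349.5], 2126), ([23.1, 378.0], 130)]
```

```bash
python3 - <<'E'
from models import *
t=cam("top");s=cam("scene");w=cam("wrist")
for cs,ps in(((t,s),([449,228.6],[276.3,141.5])),((t,s,w),([449,228.6],[276.3,141.5],[521.5,188]))):
    p=tri(cs,ps);print(p,tofix(p))
# pivot base: wrist px
crop(w,460,120,560,220,7,"w24")
P=lambda x,y:(150+0,0)
for n,px,z in (("wr",(503,157),.03),):
    print(tofix(atz(w,px,z)))
crop(t,420,190,470,250,10,"t24")
E
```

```text
[ 0.48870428 -0.24473773  0.09960889] [-0.03177327 -0.17854963  0.09960889]
[ 0.48791774 -0.24467254  0.09815387] [-0.03255672 -0.17845429  0.09815387]
[ 0.0015786  -0.18323737  0.03      ]
```

View pics/w24.png

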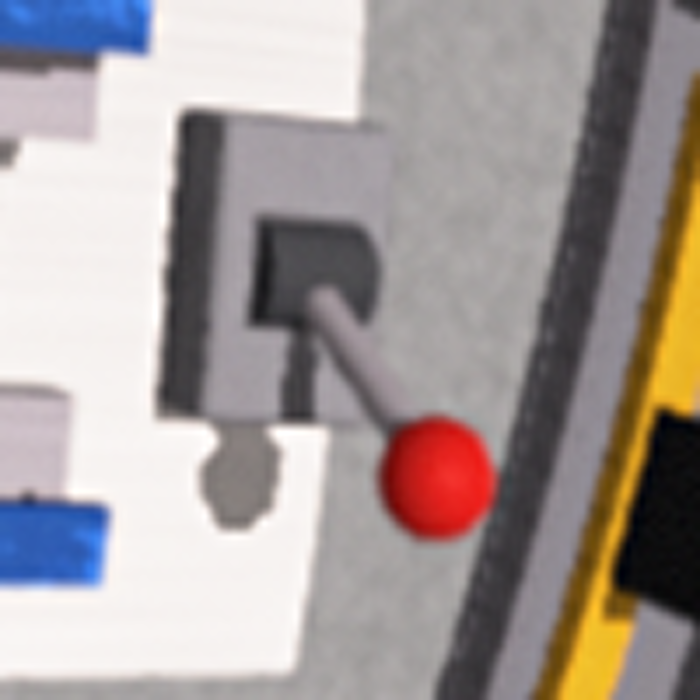

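View pics/t24.png

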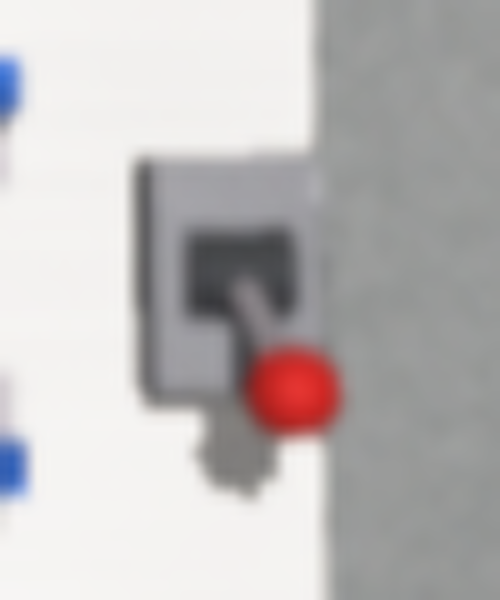

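```bash
python3 - <<'E'
from models import *
r=tool(FYAW)
for x,z in((-.085,.2),(-.085,.102)): print(fixpt([x,-.179,z]));go(fixpt([x,-.179,z]),r)
E
```

```text
[ 0.43553407 -0.24723103  0.2       ]
turn [-0.0, 0.5, 0.0] shift cm [-5.54, 28.87, 11.28]
[ 0.43553407 -0.24723103  0.102     ]
turn [-0.0, 0.5, 0.0] shift cm [-5.46, 28.87, 21.08]
```

Call:
{"api": "jog_arm", "payload": {
  "rows": [0, 0.5, 0, -2, 5, 2, 0, 0, 0.5, 0, -4, 10, 4, 0, 0, 0.5, 0, -5.5, 15, 6, 0, 0, 0.5, 0, -5.5, 20, 8, 0, 0, 0.5, 0, -5.5, 25, 10, 0, 0, 0.5, 0, -5.5, 28.9, 11.3, 0, 0, 0.5, 0, -5.5, 28.9, 11.3, 0, 0, 0.5, 0, -5.5, 28.9, 11.3, 0, 0, 0.5, 0, -5.5, 28.9, 15, 0, 0, 0.5, 0, -5.5, 28.9, 19, 0, 0, 0.5, 0, -5.5, 28.9, 21.1, 0, 0, 0.5, 0, -5.5, 28.9, 21.1, 0, 0, 0.5, 0, -5.5, 28.9, 21.1, 0],
  "squeeze": 20
}}

```text
time: 35.45
eef_pos: [0.4358, -0.2467, 0.1027]
orientation: [1.0, 0.02, 0.0, -0.0]
wrist_force: [-0.2, 0.8, 1.3]
gripper_width: 0.0006
```

```bash
python3 - <<'E'
from models import *
print(pose()[0],tofix(pose()[0]))
c=cam("wrist","w25");s=cam("scene");crop(s,200,70,340,180,5.5,"s25")
E
```

```text
[ 0.43583728 -0.24671794  0.10272728] [-0.08467732 -0.17849893  0.10272728]
```

View pics/w25.png

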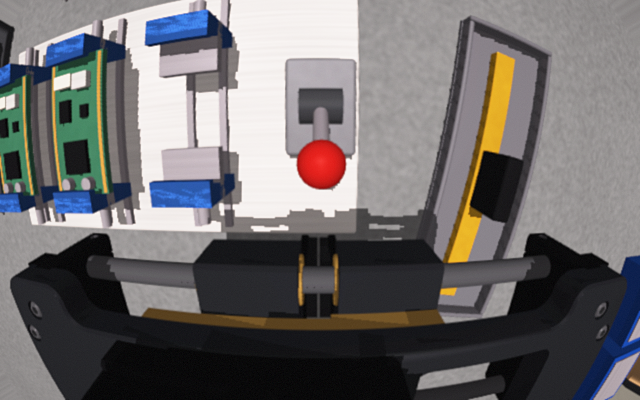

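View pics/s25.png

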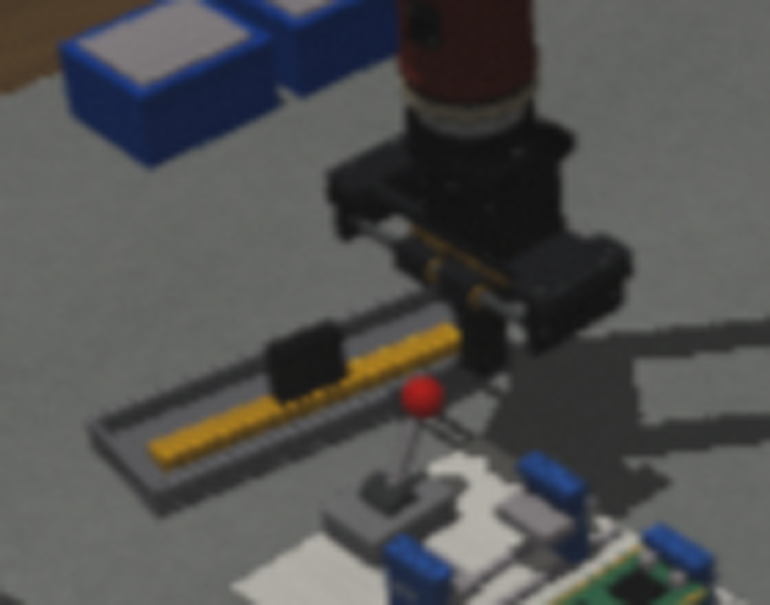

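Call:
{"api": "jog_arm", "payload": {
  "rows": [0, 0, 0, 1.5, 0, 0.3, 0, 0, 0, 0, 3, 0, 0.3, 0, 0, 0, 0, 3.8, 0, 0.3, 0, 0, 0, 0, 4.6, 0, 0.3, 0, 0, 0, 0, 5.4, 0, 0.3, 0, 0, 0, 0, 6.2, 0, 0.3, 0, 0, 0, 0, 7, 0, 0.3, 0, 0, 0, 0, 7.8, 0, 0.3, 0, 0, 0, 0, 8.5, 0, 0.3, 0, 0, 0, 0, 8.5, 0, 0.3, 0]
}}

```text
time: 36.55
eef_pos: [0.5225, -0.2444, 0.1011]
orientation: [1.0, 0.02, 0.002, 0.001]
wrist_force: [0.5, -0.1, -0.2]
gripper_width: 0.0004
```

```bash
python3 - <<'E'
from models import *
print(tofix(pose()[0]),env.state()["wrist_force"])
c=cam("wrist","w26");s=cam("scene");crop(s,200,70,340,180,5.5,"s26");t=cam("top")
print(red(s),red(t),red(c))
E
```

```text
[ 0.00196858 -0.17951291  0.10109421] [ 0.47144175 -0.08833668 -0.2218452 ]
[([262.0, 148.4], 34), ([309.4, 293.2], 279)] [([280.3, 124.2], 257)] [([318.8, 218.4], 1870)]
```

View pics/s26.png

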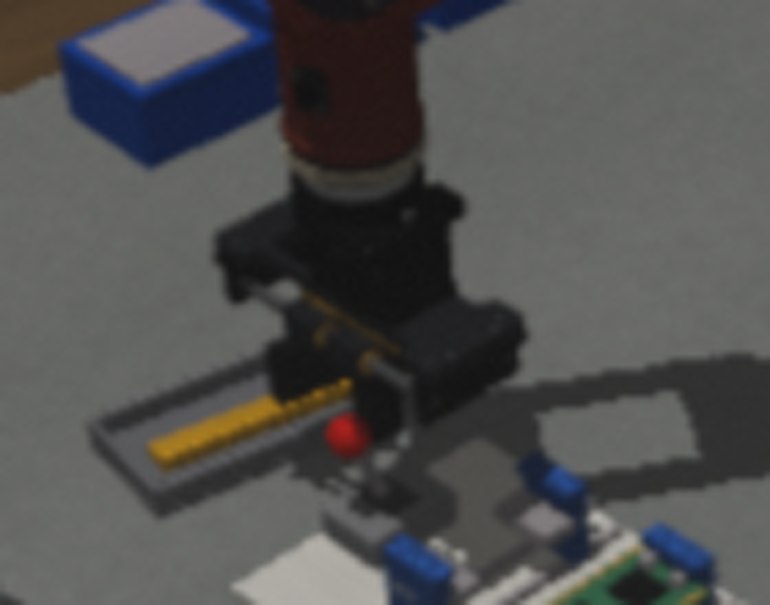

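View pics/w26.png

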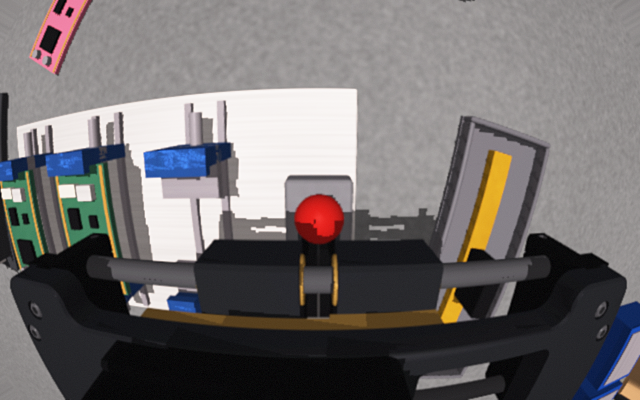

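Call:
{"api": "jog_arm", "payload": {
  "rows": [0, 0, 0, 0.4, 0, 0, 0, 0, 0, 0, 0.8, 0, 0, 0, 0, 0, 0, 1.0, 0, 0, 0, 0, 0, 0, 1.0, 0, 0, 0]
}}

```text
time: 37.1
eef_pos: [0.5311, -0.244, 0.1009]
orientation: [1.0, 0.02, 0.001, 0.001]
wrist_force: [-4.2, -0.9, 0.3]
gripper_width: 0.0006
```

Call:
{"api": "jog_arm", "payload": {
  "rows": [0, 0, 0, 0.3, 0, 0, 0, 0, 0, 0, 0.4, 0, 0, 0]
}}

```text
time: 37.3
eef_pos: [0.5318, -0.244, 0.1007]
orientation: [1.0, 0.02, -0.003, 0.0]
wrist_force: [-17.4, -1.7, 11.3]
gripper_width: 0.0004
```

Call:
{"api": "jog_arm", "payload": {
  "rows": [0, 0, 0, -0.5, 0, 0, 0, 0, 0, 0, -3, 0, 0, 0, 0, 0, 0, -6, 0, -4, 0, 0, 0, 0, -9, 0, -9, 0, 0, 0, 0, -11, 0, -14, 0, 0, 0, 0, -11, 0, -18, 3, 0, 0, 0, -11, 0, -18, 5, 0, 0, 0, -11, 0, -18, 5]
}}

```text
time: 38.1
eef_pos: [0.4242, -0.2491, 0.2838]
orientation: [1.0, 0.02, -0.001, 0.002]
wrist_force: [0.4, 0.1, -1.4]
gripper_width: 0.0168
```

```bash
python3 - <<'E'
from models import *
c=cam("wrist","w27");s=cam("scene");crop(s,200,70,340,180,5.5,"s27");t=cam("top")
print(red(s),red(t),red(c));a=red(s);b=red(t);
w=[q for q in red(c) if q[0][1]<240];print(w)
E
```

```text
[([260.9, 150.1], 39), ([309.3, 293.0], 276)] [([280.3, 124.2], 257), ([448.4, 204.8], 53)] [([317.1, 70.5], 383), ([9.9, 380.5], 734), ([30.0, 383.3], 25), ([43.0, 385.1], 36)]
[([317.1, 70.5], 383)]
```

View pics/w27.png

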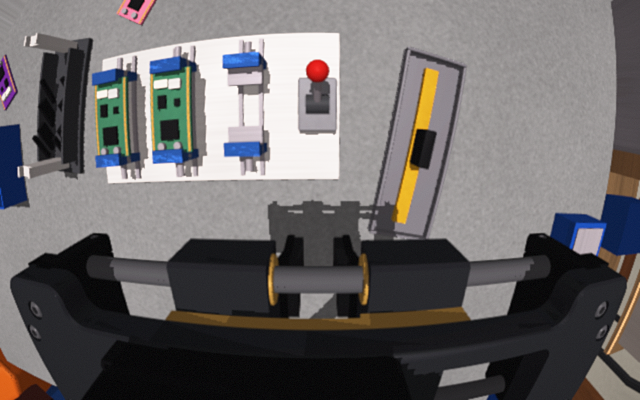

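View pics/s27.png

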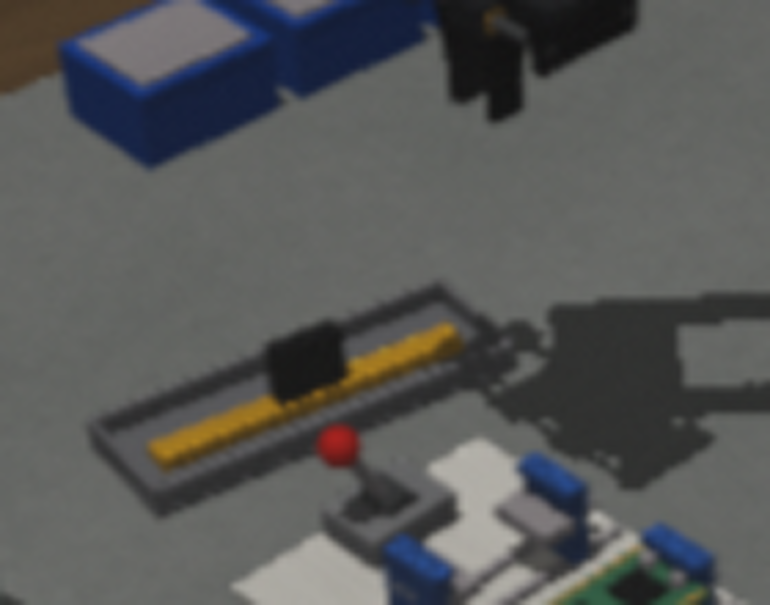

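```bash
python3 - <<'E'
from models import *
t=cam("top");s=cam("scene");w=cam("wrist")
p=tri((t,s,w),([448.6,204.9],[260.9,150.2],[317.1,70.5]));print(tofix(p))
p=tri((t,s),([448.6,204.9],[260.9,150.2]));print(tofix(p))
# keeper pose in tray: yellow mask from wrist at z .017 and from top
for n,c in(("w",w),("t",t)):
    im=c["color"].astype(int);m=((im[...,2]>110)&(im[...,1]>80)&(im[...,0]<80)&(im[...,2]>im[...,1]+20)).astype(np.uint8)
    if n=="w": m[235:]=0;m[:,:350]=0
    else: m[:,:460]=0;m[:,530:]=0;m[:180]=0;m[300:]=0
    ys,xs=np.nonzero(m);P=np.array([atz(c,(x,y),.017)[:2] for x,y in zip(xs,ys)])
    (cx,cy),(a,b),ang=cv2.minAreaRect((P*1000).astype(np.float32));print(n,len(xs),cx,cy,a,b,ang)
E
```

```text
[ 0.03163327 -0.17926527  0.09814193]
[ 0.03338744 -0.17991345  0.09893865]
w 2320 431.68402099609375 -659.379638671875 578.9530639648438 224.12889099121094 81.66136932373047
t 250 434.7480773925781 -389.919189453125 291.00830078125 38.868961334228516 1.0756473541259766
```

```bash
cat >> models.py <<'E'
def yellow(c,x0,x1,y0,y1,z):
    im=c["color"].astype(int);m=((im[...,2]>100)&(im[...,1]>70)&(im[...,0]<70)&(im[...,2]>im[...,1]+20)).astype(np.uint8)
    q=np.zeros_like(m);q[y0:y1,x0:x1]=m[y0:y1,x0:x1]
    ys,xs=np.nonzero(q);P=np.array([atz(c,(x,y),z)[:2] for x,y in zip(xs,ys)])
    (cx,cy),(a,b),ang=cv2.minAreaRect((P*1000).astype(np.float32))
    print(len(xs),round(cx,1),round(cy,1),round(a,1),round(b,1),round(ang,1))
    box=cv2.boxPoints(((cx,cy),(a,b),ang));print(box.round(1).tolist())
E
python3 - <<'E'
from models import *
w=cam("wrist");t=cam("top")
yellow(w,385,445,60,228,.017)
yellow(t,475,510,190,282,.017)
crop(w,370,40,470,240,4,"w28")
E
```

```text
1872 471.7 -384.3 22.8 223.5 81.6
[[359.5, -379.29998779296875], [580.5999755859375, -411.8999938964844], [583.9000244140625, -389.3999938964844], [362.79998779296875, -356.79998779296875]]
215 510.8 -388.3 18.1 138.5 81.8
[[441.0, -387.3999938964844], [578.0999755859375, -407.1000061035156], [580.7000122070312, -389.20001220703125], [443.6000061035156, -369.3999938964844]]
```

View pics/w28.png

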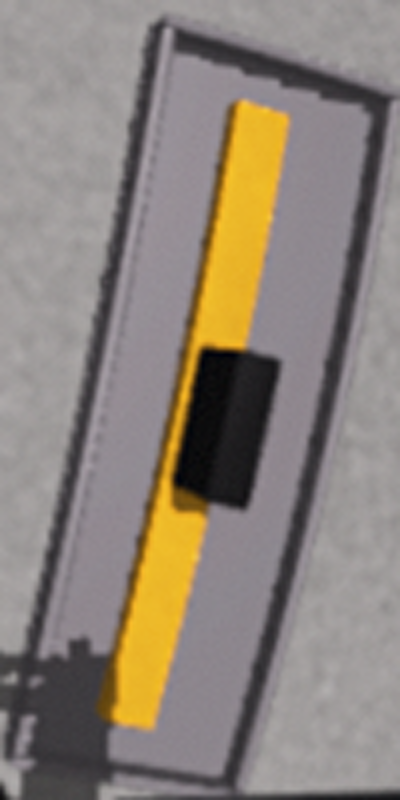

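```bash
python3 - <<'E'
from models import *
r=tool(-8.4)
go([.472,-.386,.20],r);go([.472,-.386,.11],r)
E
```

```text
turn [-0.0, 0.5, 10.7] shift cm [4.43, 14.0, 7.96]
turn [-0.0, 0.5, 10.7] shift cm [4.5, 14.01, 16.96]
```

Call:
{"api": "jog_arm", "payload": {
  "rows": [0, 0.5, 8, 3, 5, 2, 5, 0, 0.5, 10.7, 4.4, 10, 5, 5, 0, 0.5, 10.7, 4.4, 14, 8, 5, 0, 0.5, 10.7, 4.4, 14, 12, 5, 0, 0.5, 10.7, 4.5, 14, 15, 5, 0, 0.5, 10.7, 4.5, 14, 17, 5, 0, 0.5, 10.7, 4.5, 14, 17, 5, 0, 0.5, 10.7, 4.5, 14, 17, 5]
}}

```text
time: 39.3
eef_pos: [0.472, -0.3857, 0.1095]
orientation: [0.997, -0.073, -0.0, -0.001]
wrist_force: [-0.0, -0.9, 0.9]
gripper_width: 0.05
```

```bash
python3 - <<'E'
from models import *
print(pose()[0])
w=cam("wrist");crop(w,220,20,420,260,3,"w29")
# bar far end midpoint and edges
im=w["color"].astype(int);m=((im[...,2]>100)&(im[...,1]>70)&(im[...,0]<70)&(im[...,2]>im[...,1]+20))
for r in range(30,225,15):
    xs=np.where(m[r,230:420])[0]+230
    if len(xs): print(r,xs.min(),xs.max(),atz(w,((xs.min()+xs.max())/2,r),.017).round(4))
ys=np.where(m[20:230,230:420].any(1))[0]+20;print(ys.min(),ys.max())
E
```

```text
[ 0.47200193 -0.38574411  0.10953755]
75 307 330 [ 0.5804 -0.4019  0.017 ]
90 307 330 [ 0.5685 -0.4002  0.017 ]
105 307 330 [ 0.5568 -0.3985  0.017 ]
120 307 330 [ 0.5452 -0.3967  0.017 ]
135 307 331 [ 0.5335 -0.3954  0.017 ]
150 308 331 [ 0.5217 -0.394   0.017 ]
165 307 331 [ 0.51   -0.3919  0.017 ]
180 308 331 [ 0.498  -0.3905  0.017 ]
73 226
```

View pics/w29.png

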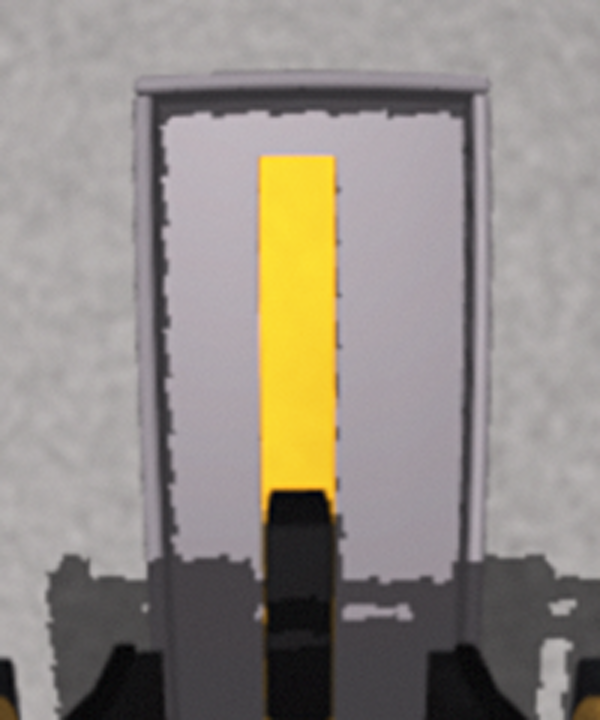

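Call:
{"api": "jog_arm", "payload": {
  "rows": [0, 0, 0, -0.05, 0, 3, 5, 0, 0, 0, -0.05, 0, 5.5, 5, 0, 0, 0, -0.05, 0, 6.6, 5, 0, 0, 0, -0.05, 0, 7, 5, 0, 0, 0, -0.05, 0, 7, 5, 0, 0, 0, -0.05, 0, 7, 5, 0, 0, 0, -0.05, 0, 7, 3, 0, 0, 0, -0.05, 0, 7, 1, 0, 0, 0, -0.05, 0, 7, 1, 0, 0, 0, -0.05, 0, 7, 1, 0, 0, 0, -0.05, 0, 7, 1, 0, 0, 0, -0.05, 0, 7, 1, 0, 0, 0, -0.05, 0, 7, 1],
  "squeeze": 30
}}

```text
time: 40.65
eef_pos: [0.4723, -0.3864, 0.0409]
orientation: [0.997, -0.073, 0.001, 0.0]
wrist_force: [0.4, 0.5, 1.1]
gripper_width: 0.0156
```

```bash
python3 - <<'E'
from models import *
p,r=pose();print(p)
kr=rackpt([.002,0,0]);print(kr)
R1=tool(RYAW)
f=(p,r)
go([p[0],p[1],.28],r)
go([kr[0],kr[1],.28],R1)
E
```

```text
[ 0.47232091 -0.38636498  0.04092738]
[0.54439112 0.19501178 0.        ]
turn [0.0, 0.0, 0.0] shift cm [0.04, 0.01, -23.91]
turn [0.0, -0.1, -3.0] shift cm [-1.32, -58.56, -23.93]
```

Call:
{"api": "jog_arm", "payload": {
  "rows": [0, 0, 0, 0, 0, -2, 1, 0, 0, 0, 0, 0, -5, 1, 0, 0, 0, 0, 0, -10, 1, 0, 0, 0, 0, 0, -15, 1, 0, 0, 0, 0, 0, -20, 1, 0, 0, 0, 0, 0, -24, 1, 0, 0, -1, 0, -4, -24, 1, 0, 0, -2, 0, -8, -24, 1, 0, 0, -3, -0.5, -13, -24, 1, 0, 0, -3, -0.5, -18, -24, 1, 0, 0, -3, -0.7, -23, -24, 1, 0, 0, -3, -0.8, -28, -24, 1, 0, 0, -3, -0.9, -33, -24, 1, 0, 0, -3, -1, -38, -24, 1, 0, 0, -3, -1.1, -43, -24, 1, 0, 0, -3, -1.2, -48, -24, 1, 0, 0, -3, -1.3, -53, -24, 1, 0, 0, -3, -1.3, -58.5, -24, 1, 0, 0, -3, -1.3, -58.5, -24, 1, 0, 0, -3, -1.3, -58.5, -24, 1]
}}

```text
time: 42.65
eef_pos: [0.5438, 0.1958, 0.2798]
orientation: [0.999, -0.045, -0.0, 0.001]
wrist_force: [-0.1, -0.7, -1.8]
gripper_width: 0.0156
```

```bash
python3 - <<'E'
from models import *
p,r=pose();print(p)
kr=rackpt([.003,0,0]);R1=tool(RYAW)
go([kr[0],kr[1],.165],R1)
w=cam("wrist","w30")
E
```

```text
[0.54384471 0.19578229 0.27983772]
turn [0.1, 0.0, 0.2] shift cm [0.16, 0.06, 11.48]
```

View pics/w30.png

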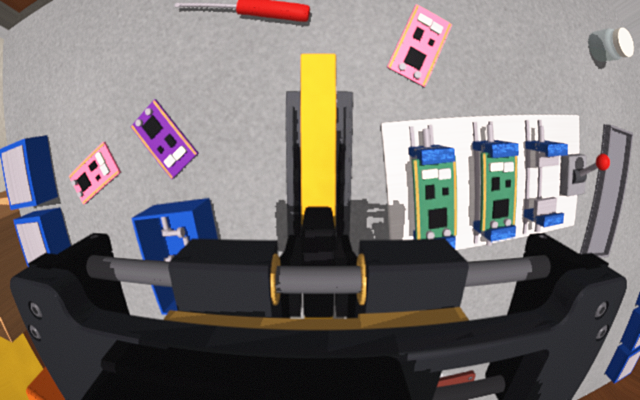

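Call:
{"api": "jog_arm", "payload": {
  "rows": [0, 0, 0.2, 0.15, 0.06, 4, 1, 0, 0, 0.2, 0.15, 0.06, 8, 1, 0, 0, 0.2, 0.15, 0.06, 10.5, 1, 0, 0, 0.2, 0.15, 0.06, 11.8, 1, 0, 0, 0.2, 0.15, 0.06, 11.8, 1, 0, 0, 0.2, 0.15, 0.06, 11.8, 1, 0, 0, 0.2, 0.15, 0.06, 11.8, 1, 0, 0, 0.2, 0.15, 0.06, 11.8, 1]
}}

```text
time: 43.5
eef_pos: [0.5467, 0.1936, 0.164]
orientation: [0.999, -0.048, 0.002, 0.0]
wrist_force: [0.6, 0.0, -2.7]
gripper_width: 0.0157
```

```bash
python3 - <<'E'
from models import *
p,r=pose();print(p)
kr=rackpt([.003,0,0]);go([kr[0],kr[1],.137],tool(RYAW))
w=cam("wrist");crop(w,250,40,390,220,4.2,"w31")
s=cam("scene");crop(s,310,170,410,270,6,"s31")
E
```

```text
[0.54668634 0.193618   0.16398142]
turn [0.0, -0.2, -0.1] shift cm [-0.15, -0.12, 2.7]
```

View pics/w31.png

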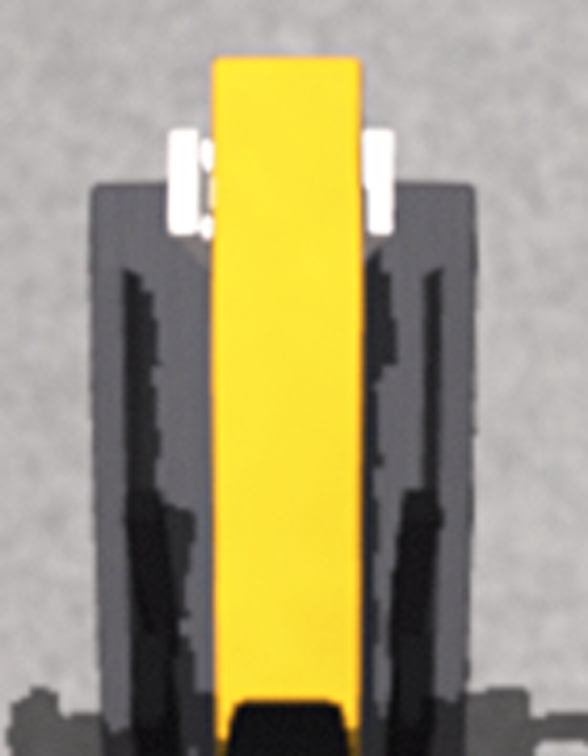

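View pics/s31.png

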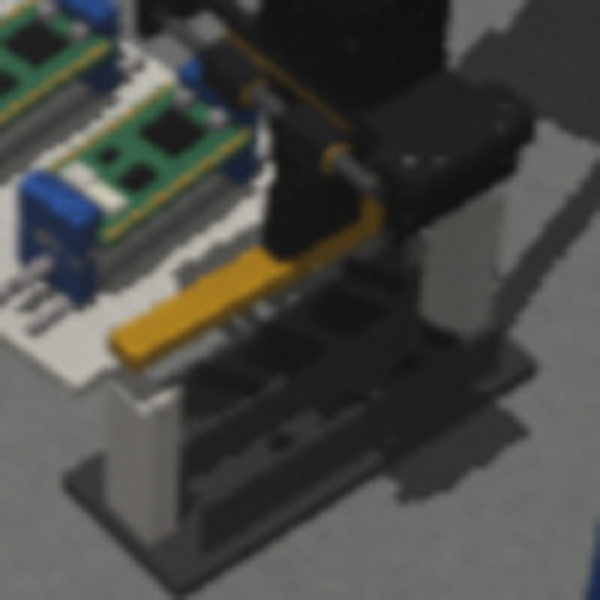

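Call:
{"api": "jog_arm", "payload": {
  "rows": [0, -0.2, 0, -0.15, -0.12, 0.3, 1, 0, -0.2, 0, -0.15, -0.12, 0.6, 1, 0, -0.2, 0, -0.15, -0.12, 0.6, 1, 0, -0.2, 0, -0.15, -0.12, 0.6, 1, 0, -0.2, 0, -0.15, -0.12, 0.6, 1]
}}

```text
time: 44.1
eef_pos: [0.5447, 0.195, 0.1571]
orientation: [0.999, -0.048, -0.001, 0.0]
wrist_force: [-0.4, 0.6, -2.5]
gripper_width: 0.0155
```

```bash
python3 - <<'E'
from models import *
p,r=pose();print(p)
kr=rackpt([.003,0,0]);go([kr[0],kr[1],.137],tool(RYAW))
w=cam("wrist");crop(w,250,40,390,220,4.2,"w32")
im=w["color"].astype(int);m=((im[...,2]>100)&(im[...,1]>70)&(im[...,0]<70)&(im[...,2]>im[...,1]+20))
for rr in(60,80,90,150,190):
    xs=np.where(m[rr,260:380])[0]+260;print(rr,xs.min(),xs.max())
wh=(im.min(2)>200)
for rr in(74,80,88): print(rr,np.where(wh[rr,270:370])[0]+270)
E
```

```text
[0.54473877 0.19498675 0.15714649]
turn [0.1, 0.1, -0.1] shift cm [0.07, -0.0, 2.01]
60 301 334
80 301 334
90 302 335
150 301 336
190 302 335
74 [291 292 293 294 295 296 297 336 337 338 339 340 341 342 343 344 345 346]
80 [291 292 293 294 295 296 297 298 336 337 338 339 340 341 342 343 344 345]
88 [291 292 293 294 295 296 297 298 299 300 338 339 340 341 342 343 344 345]
```

View pics/w32.png

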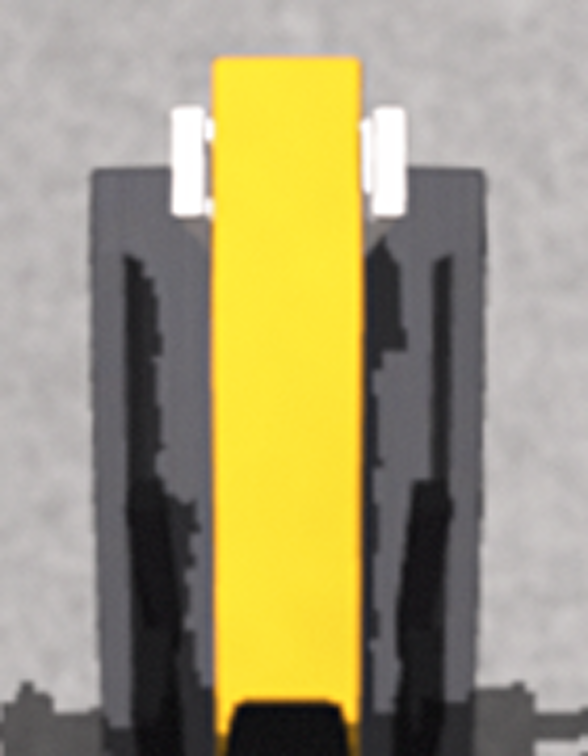

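Call:
{"api": "jog_arm", "payload": {
  "rows": [0, 0, 0, 0.07, 0, 0.5, 1, 0, 0, 0, 0.07, 0, 1.0, 1, 0, 0, 0, 0.07, 0, 1.4, 1, 0, 0, 0, 0.07, 0, 1.8, 1, 0, 0, 0, 0.07, 0, 1.95, 1, 0, 0, 0, 0.07, 0, 2.0, 1, 0, 0, 0, 0.07, 0, 2.0, 1, 0, 0, 0, 0.07, 0, 2.0, 1]
}}

```text
time: 44.95
eef_pos: [0.5456, 0.195, 0.1374]
orientation: [0.999, -0.048, -0.001, 0.0]
wrist_force: [0.7, 0.1, -2.7]
gripper_width: 0.0158
```

```bash
python3 - <<'E'
from models import *
print(pose()[0],env.state()["wrist_force"])
w=cam("wrist");crop(w,250,40,390,220,4.2,"w33")
s=cam("scene");crop(s,310,170,410,270,6,"s33")
E
```

```text
[0.5456062  0.19497354 0.13737443] [ 0.70092189  0.05659632 -2.67443176]
```

View pics/w33.png

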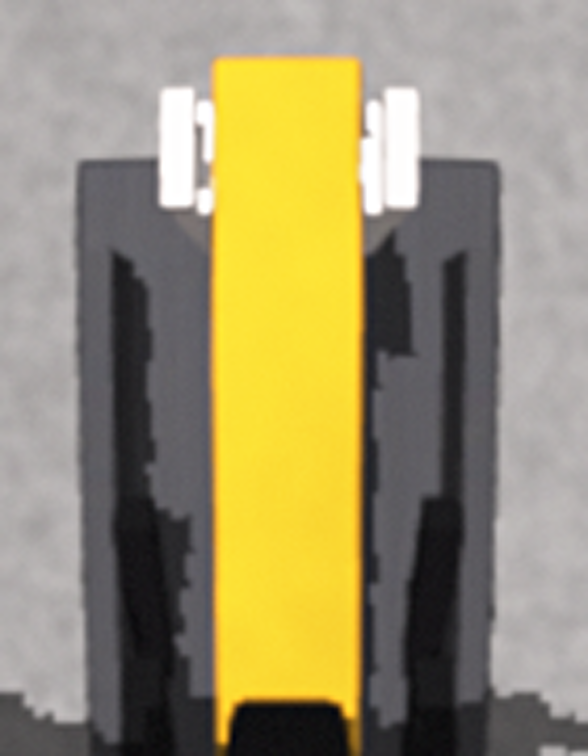

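View pics/s33.png

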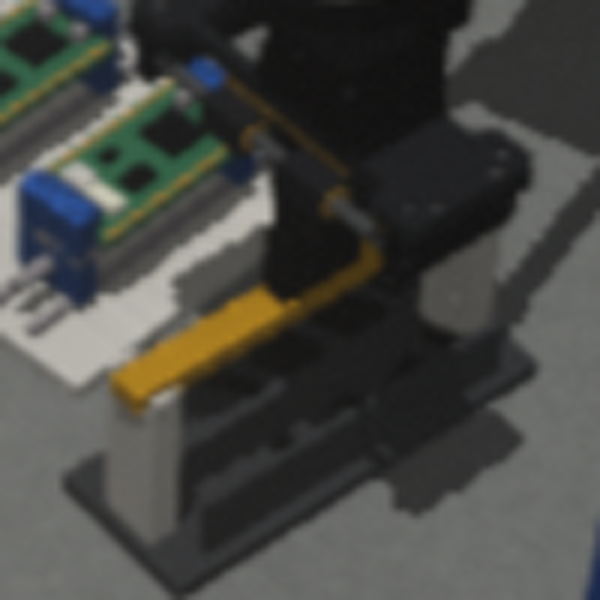

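Call:
{"api": "jog_arm", "payload": {
  "rows": [0, 0, 0, 0, 0, 0.1, 1, 0, 0, 0, 0, 0, 0.2, 1, 0, 0, 0, 0, 0, 0.2, 1]
}}

```text
time: 45.35
eef_pos: [0.5457, 0.195, 0.1369]
orientation: [0.999, -0.048, -0.0, 0.0]
wrist_force: [-5.2, -1.6, 7.0]
gripper_width: 0.0158
```

Call:
{"api": "jog_arm", "payload": {
  "rows": [0, 0, 0, 0, 0, -0.05, 1, 0, 0, 0, 0, 0, -0.05, 3.5, 0, 0, 0, 0, 0, -0.05, 3.5, 0, 0, 0, 0, 0, -0.05, 3.5, 0, 0, 0, 0, 0, -0.05, 3.5, 0, 0, 0, 0, 0, -3, 3.5, 0, 0, 0, 0, 0, -7, 3.5, 0, 0, 0, -5, 0, -12, 5, 0, 0, 0, -10, 0, -17, 5, 0, 0, 0, -12, 0, -20, 5, 0, 0, 0, -12, 0, -22, 5, 0, 0, 0, -12, 0, -22, 5, 0, 0, 0, -12, 0, -22, 5]
}}

```text
time: 46.65
eef_pos: [0.4268, 0.2069, 0.3584]
orientation: [0.999, -0.048, 0.001, -0.0]
wrist_force: [1.1, -0.8, 0.3]
gripper_width: 0.0499
```

```bash
python3 - <<'E'
from models import *
print(pose()[0])
w=cam("wrist","w34a");s=cam("scene","s34a");crop(s,310,170,410,270,6,"s34")
rack(w,RX,RY,RYAW);crop(w,250,20,390,240,2.7,"w34")
E
```

```text
[0.42679749 0.20694727 0.35844775]
```

View pics/w34.png

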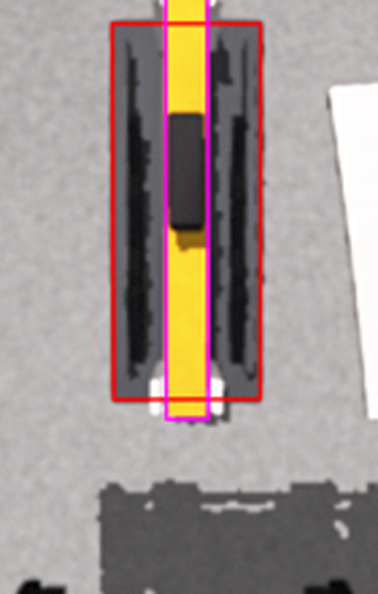

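View pics/s34.png

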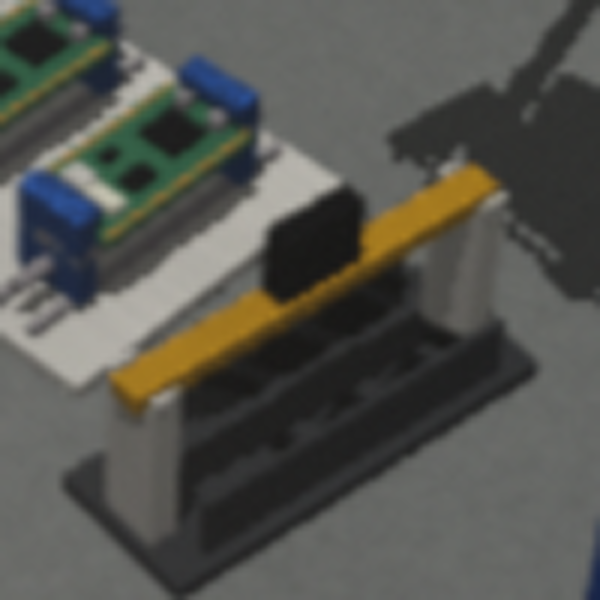

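View pics/w34a.png

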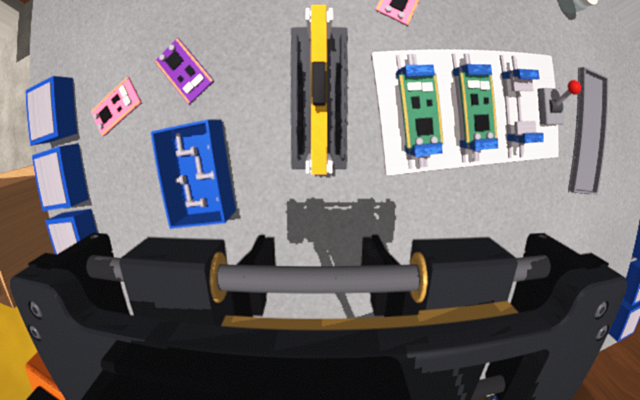

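```bash
python3 - <<'E'
from models import *
t=cam("top");s=cam("scene")
print(red(s),red(t))
r=[q[0] for q in red(t) if q[0][0]>400][0];q=[q[0] for q in red(s) if q[0][1]<200][0]
print(tofix(tri((t,s),(r,q))))
crop(t,180,150,530,290,2.2,"t35")
print(eyes.recognise("top","bolt_bin")[:1])
E
```

```text
[([260.9, 150.1], 39), ([309.4, 293.1], 276)] [([280.3, 124.2], 259), ([448.4, 204.8], 53)]
[ 0.03372126 -0.17922618  0.09989511]
[{'at': [209.6, 224.6], 'p': 0.97}]
```

View pics/t35.png

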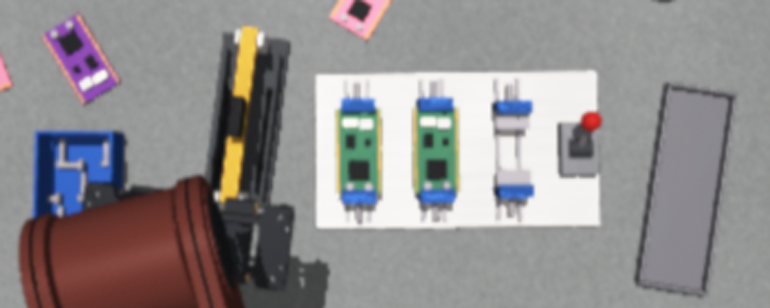

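```bash
python3 - <<'E'
from rig import env
print(env.job_done(), env.state()["time"])
E
```

```text
the job is handed in; nothing more can be done
the job is handed in; nothing more can be done
```

I handed the job in at about 47 s, with every step done in the order asked.

- **Keeper, first part:** I laid it in the grey tray. The tray was knocked about 13 mm during the work, so I measured the keeper's position again before picking it up.
- **Boards:** Only two green boards were in the rack, in the two outer slots. I slid them out and seated them, components up, in vices 2 and 1; the middle slot and vice 3 were empty. The first board slipped about 5 mm and 4° in the grip. I corrected for this from the wrist picture before inserting it.
- **Lever:** I pushed it over after both boards were in, until it met its stop at about 17 N.
- **Keeper, second part:** I laid it back on the rack's posts and moved the arm clear.

In the last pictures:
- Both boards lie flat and centred, matching the outlines I calculated for seated boards.
- The lever ball is at x = +33 mm in the fixture frame. It started at -32 mm, and the two positions are symmetric about the lever's base.
- The keeper lies between the cheeks where expected.
- The bolt bin was not touched. Only part of it shows in the last top picture, because the arm covers the rest.

I had no direct reading of the jaw and lever joint values, so these come from pictures and forces only. No check failed or disagreed.

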